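Close the gauged split bearing housings with their own caps and locking pins

TASK

The bores of the split bearing housings on the belt have been gauged, so close every housing for packing: set each open base's own cap flat on its joint face (base and cap were fitted as a pair: only in the right pair, the right way round, do the notches in the cap's flange corners take all the lugs of the base) and push a locking pin from the rack fully home through each of the cap's two holes. There may be fewer bases than caps; spare caps and pins are not needed.

Things in the scene. Friction and masses are not known exactly. Their poses are not given: they have to be found in the camera images.
- base_side: Open lower half of a grey split bearing housing, 1.8 kg, on the belt; may be absent. 156 (x) x 50 (y) mm, low foot 178 x 54; joint face 40 mm up; a brass bush across the middle stands 22 mm higher. Two lugs 10.5 (x) x 13.5 (y) mm, 10 mm high, on the joint face in the corners at both ends of one long side, (+x, +y) and (-x, +y), flush with the edges. Origin: centre of underside, z up.
- base_side_hole_plus (a point): Mouth, on the joint face, of the vertical 14 mm through hole at x = +52 mm of base_side; absent with it. The cap's hole lies over it; the cap's flange is 14 mm thick, so its top is 14 mm above this point.
- base_side_hole_minus (a point): Mouth, on the joint face, of the vertical 14 mm through hole at x = -52 mm of base_side; absent with it. The cap's hole lies over it; the cap's flange is 14 mm thick, so its top is 14 mm above this point.
- cap_side_mid (a point): Loose grey cap, 0.45 kg, 156 (x) x 50 (y) mm, joint face down. Arch in the middle 50 mm high with flat faces across y, solid above 23 mm (grip there, 38 mm up); flanges 14 mm thick, 14 mm holes at x = +-52. Notches 12 x 15 mm in the corners at both ends of one long side, (+x, +y) and (-x, +y) clear only base_side's lugs (1.5 mm). Home: axes along the base's. Point: 25 mm above underside, z up.
- base_diag: Open lower half of a grey split bearing housing, 1.8 kg, on the belt; may be absent. 156 (x) x 50 (y) mm, low foot 178 x 54; joint face 40 mm up; a brass bush across the middle stands 22 mm higher. Two lugs 10.5 (x) x 13.5 (y) mm, 10 mm high, on the joint face in the corners at two diagonally opposite corners, (+x, +y) and (-x, -y), flush with the edges. Origin: centre of underside, z up.
- base_diag_hole_plus (a point): Mouth, on the joint face, of the vertical 14 mm through hole at x = +52 mm of base_diag; absent with it. The cap's hole lies over it; the cap's flange is 14 mm thick, so its top is 14 mm above this point.
- base_diag_hole_minus (a point): Mouth, on the joint face, of the vertical 14 mm through hole at x = -52 mm of base_diag; absent with it. The cap's hole lies over it; the cap's flange is 14 mm thick, so its top is 14 mm above this point.
- cap_diag_mid (a point): Loose grey cap, 0.45 kg, 156 (x) x 50 (y) mm, joint face down. Arch in the middle 50 mm high with flat faces across y, solid above 23 mm (grip there, 38 mm up); flanges 14 mm thick, 14 mm holes at x = +-52. Notches 12 x 15 mm in the corners at two diagonally opposite corners, (+x, +y) and (-x, -y) clear only base_diag's lugs (1.5 mm). Home: axes along the base's or end for end. Point: 25 mm above underside, z up.
- base_end: Open lower half of a grey split bearing housing, 1.8 kg, on the belt; may be absent. 156 (x) x 50 (y) mm, low foot 178 x 54; joint face 40 mm up; a brass bush across the middle stands 22 mm higher. Two lugs 10.5 (x) x 13.5 (y) mm, 10 mm high, on the joint face in the corners at both corners of one end, (+x, +y) and (+x, -y), flush with the edges. Origin: centre of underside, z up.
- base_end_hole_plus (a point): Mouth, on the joint face, of the vertical 14 mm through hole at x = +52 mm of base_end; absent with it. The cap's hole lies over it; the cap's flange is 14 mm thick, so its top is 14 mm above this point.
- base_end_hole_minus (a point): Mouth, on the joint face, of the vertical 14 mm through hole at x = -52 mm of base_end; absent with it. The cap's hole lies over it; the cap's flange is 14 mm thick, so its top is 14 mm above this point.
- cap_end_mid (a point): Loose grey cap, 0.45 kg, 156 (x) x 50 (y) mm, joint face down. Arch in the middle 50 mm high with flat faces across y, solid above 23 mm (grip there, 38 mm up); flanges 14 mm thick, 14 mm holes at x = +-52. Notches 12 x 15 mm in the corners at both corners of one end, (+x, +y) and (+x, -y) clear only base_end's lugs (1.5 mm). Home: axes along the base's. Point: 25 mm above underside, z up.
- pin_1_mid (a point): Locking pin, 86 mm long, 0.07 kg, upright in the rack; all six alike. Lower 48 mm: stem 12 mm thick, last 10 mm tapered; then a collar 23 mm wide, 3 mm thick; then a round dark grip 20 mm thick, 35 mm long. Home: collar on the cap's flange. Point: on the axis 43 mm above the tip, 5 mm below the collar; z towards the grip.
- pin_2_mid (a point): Locking pin, 86 mm long, 0.07 kg, upright in the rack; all six alike. Lower 48 mm: stem 12 mm thick, last 10 mm tapered; then a collar 23 mm wide, 3 mm thick; then a round dark grip 20 mm thick, 35 mm long. Home: collar on the cap's flange. Point: on the axis 43 mm above the tip, 5 mm below the collar; z towards the grip.
- pin_3_mid (a point): Locking pin, 86 mm long, 0.07 kg, upright in the rack; all six alike. Lower 48 mm: stem 12 mm thick, last 10 mm tapered; then a collar 23 mm wide, 3 mm thick; then a round dark grip 20 mm thick, 35 mm long. Home: collar on the cap's flange. Point: on the axis 43 mm above the tip, 5 mm below the collar; z towards the grip.
- pin_4_mid (a point): Locking pin, 86 mm long, 0.07 kg, upright in the rack; all six alike. Lower 48 mm: stem 12 mm thick, last 10 mm tapered; then a collar 23 mm wide, 3 mm thick; then a round dark grip 20 mm thick, 35 mm long. Home: collar on the cap's flange. Point: on the axis 43 mm above the tip, 5 mm below the collar; z towards the grip.
- pin_5_mid (a point): Locking pin, 86 mm long, 0.07 kg, upright in the rack; all six alike. Lower 48 mm: stem 12 mm thick, last 10 mm tapered; then a collar 23 mm wide, 3 mm thick; then a round dark grip 20 mm thick, 35 mm long. Home: collar on the cap's flange. Point: on the axis 43 mm above the tip, 5 mm below the collar; z towards the grip.
- pin_6_mid (a point): Locking pin, 86 mm long, 0.07 kg, upright in the rack; all six alike. Lower 48 mm: stem 12 mm thick, last 10 mm tapered; then a collar 23 mm wide, 3 mm thick; then a round dark grip 20 mm thick, 35 mm long. Home: collar on the cap's flange. Point: on the axis 43 mm above the tip, 5 mm below the collar; z towards the grip.
- pin_rack: Fixed white block, 244 (x) x 46 (y) x 52 mm, with a row of six 14 mm holes, 40 mm apart along its x; the pins hang in them by their collars, which lie on its top. Origin: centre of the underside.

How it is judged:
At the end, for the whole second after the job is handed in: On every base that is present its own cap lies flat, joint face on joint face (within 2.5 mm of height, 4 mm sideways and 0.08 rad), the base still stands upright, and in each of its two holes stands a pin with its collar on the flange (within 3.5 mm of home, upright within 0.1 rad) (x of cap_side_mid in the frame of base_side between -0.004 and 0.004 m and y of cap_side_mid in the frame of base_side between -0.004 and 0.004 m and z of cap_side_mid in the frame of base_side between 0.0625 and 0.0675 m and angle between the x axis of cap_side_mid and the x axis of base_side, either way round below 0.08 rad and angle between each of cap_side_mid, base_side, cap_diag_mid, base_diag, cap_end_mid, base_end's own z axis and vertical below 0.06 rad and ((horizontal distance between pin_1_mid and base_side_hole_plus below 0.005 m and z of pin_1_mid in the frame of base_side below 0.0525 m and angle between pin_1_mid's own z axis and vertical below 0.1 rad) or (horizontal distance between pin_2_mid and base_side_hole_plus below 0.005 m and z of pin_2_mid in the frame of base_side below 0.0525 m and angle between pin_2_mid's own z axis and vertical below 0.1 rad) or (horizontal distance between pin_3_mid and base_side_hole_plus below 0.005 m and z of pin_3_mid in the frame of base_side below 0.0525 m and angle between pin_3_mid's own z axis and vertical below 0.1 rad) or (horizontal distance between pin_4_mid and base_side_hole_plus below 0.005 m and z of pin_4_mid in the frame of base_side below 0.0525 m and angle between pin_4_mid's own z axis and vertical below 0.1 rad) or (horizontal distance between pin_5_mid and base_side_hole_plus below 0.005 m and z of pin_5_mid in the frame of base_side below 0.0525 m and angle between pin_5_mid's own z axis and vertical below 0.1 rad) or (horizontal distance between pin_6_mid and base_side_hole_plus below 0.005 m and z of pin_6_mid in the frame of base_side below 0.0525 m and angle between pin_6_mid's own z axis and vertical below 0.1 rad)) and ((horizontal distance between pin_1_mid and base_side_hole_minus below 0.005 m and z of pin_1_mid in the frame of base_side below 0.0525 m and angle between pin_1_mid's own z axis and vertical below 0.1 rad) or (horizontal distance between pin_2_mid and base_side_hole_minus below 0.005 m and z of pin_2_mid in the frame of base_side below 0.0525 m and angle between pin_2_mid's own z axis and vertical below 0.1 rad) or (horizontal distance between pin_3_mid and base_side_hole_minus below 0.005 m and z of pin_3_mid in the frame of base_side below 0.0525 m and angle between pin_3_mid's own z axis and vertical below 0.1 rad) or (horizontal distance between pin_4_mid and base_side_hole_minus below 0.005 m and z of pin_4_mid in the frame of base_side below 0.0525 m and angle between pin_4_mid's own z axis and vertical below 0.1 rad) or (horizontal distance between pin_5_mid and base_side_hole_minus below 0.005 m and z of pin_5_mid in the frame of base_side below 0.0525 m and angle between pin_5_mid's own z axis and vertical below 0.1 rad) or (horizontal distance between pin_6_mid and base_side_hole_minus below 0.005 m and z of pin_6_mid in the frame of base_side below 0.0525 m and angle between pin_6_mid's own z axis and vertical below 0.1 rad)) and x of cap_diag_mid in the frame of base_diag between -0.004 and 0.004 m and y of cap_diag_mid in the frame of base_diag between -0.004 and 0.004 m and z of cap_diag_mid in the frame of base_diag between 0.0625 and 0.0675 m and angle between the x axis of cap_diag_mid and the x axis of base_diag, either way round below 0.08 rad and ((horizontal distance between pin_1_mid and base_diag_hole_plus below 0.005 m and z of pin_1_mid in the frame of base_diag below 0.0525 m and angle between pin_1_mid's own z axis and vertical below 0.1 rad) or (horizontal distance between pin_2_mid and base_diag_hole_plus below 0.005 m and z of pin_2_mid in the frame of base_diag below 0.0525 m and angle between pin_2_mid's own z axis and vertical below 0.1 rad) or (horizontal distance between pin_3_mid and base_diag_hole_plus below 0.005 m and z of pin_3_mid in the frame of base_diag below 0.0525 m and angle between pin_3_mid's own z axis and vertical below 0.1 rad) or (horizontal distance between pin_4_mid and base_diag_hole_plus below 0.005 m and z of pin_4_mid in the frame of base_diag below 0.0525 m and angle between pin_4_mid's own z axis and vertical below 0.1 rad) or (horizontal distance between pin_5_mid and base_diag_hole_plus below 0.005 m and z of pin_5_mid in the frame of base_diag below 0.0525 m and angle between pin_5_mid's own z axis and vertical below 0.1 rad) or (horizontal distance between pin_6_mid and base_diag_hole_plus below 0.005 m and z of pin_6_mid in the frame of base_diag below 0.0525 m and angle between pin_6_mid's own z axis and vertical below 0.1 rad)) and ((horizontal distance between pin_1_mid and base_diag_hole_minus below 0.005 m and z of pin_1_mid in the frame of base_diag below 0.0525 m and angle between pin_1_mid's own z axis and vertical below 0.1 rad) or (horizontal distance between pin_2_mid and base_diag_hole_minus below 0.005 m and z of pin_2_mid in the frame of base_diag below 0.0525 m and angle between pin_2_mid's own z axis and vertical below 0.1 rad) or (horizontal distance between pin_3_mid and base_diag_hole_minus below 0.005 m and z of pin_3_mid in the frame of base_diag below 0.0525 m and angle between pin_3_mid's own z axis and vertical below 0.1 rad) or (horizontal distance between pin_4_mid and base_diag_hole_minus below 0.005 m and z of pin_4_mid in the frame of base_diag below 0.0525 m and angle between pin_4_mid's own z axis and vertical below 0.1 rad) or (horizontal distance between pin_5_mid and base_diag_hole_minus below 0.005 m and z of pin_5_mid in the frame of base_diag below 0.0525 m and angle between pin_5_mid's own z axis and vertical below 0.1 rad) or (horizontal distance between pin_6_mid and base_diag_hole_minus below 0.005 m and z of pin_6_mid in the frame of base_diag below 0.0525 m and angle between pin_6_mid's own z axis and vertical below 0.1 rad)) and x of cap_end_mid in the frame of base_end between -0.004 and 0.004 m and y of cap_end_mid in the frame of base_end between -0.004 and 0.004 m and z of cap_end_mid in the frame of base_end between 0.0625 and 0.0675 m and angle between the x axis of cap_end_mid and the x axis of base_end, either way round below 0.08 rad and ((horizontal distance between pin_1_mid and base_end_hole_plus below 0.005 m and z of pin_1_mid in the frame of base_end below 0.0525 m and angle between pin_1_mid's own z axis and vertical below 0.1 rad) or (horizontal distance between pin_2_mid and base_end_hole_plus below 0.005 m and z of pin_2_mid in the frame of base_end below 0.0525 m and angle between pin_2_mid's own z axis and vertical below 0.1 rad) or (horizontal distance between pin_3_mid and base_end_hole_plus below 0.005 m and z of pin_3_mid in the frame of base_end below 0.0525 m and angle between pin_3_mid's own z axis and vertical below 0.1 rad) or (horizontal distance between pin_4_mid and base_end_hole_plus below 0.005 m and z of pin_4_mid in the frame of base_end below 0.0525 m and angle between pin_4_mid's own z axis and vertical below 0.1 rad) or (horizontal distance between pin_5_mid and base_end_hole_plus below 0.005 m and z of pin_5_mid in the frame of base_end below 0.0525 m and angle between pin_5_mid's own z axis and vertical below 0.1 rad) or (horizontal distance between pin_6_mid and base_end_hole_plus below 0.005 m and z of pin_6_mid in the frame of base_end below 0.0525 m and angle between pin_6_mid's own z axis and vertical below 0.1 rad)) and ((horizontal distance between pin_1_mid and base_end_hole_minus below 0.005 m and z of pin_1_mid in the frame of base_end below 0.0525 m and angle between pin_1_mid's own z axis and vertical below 0.1 rad) or (horizontal distance between pin_2_mid and base_end_hole_minus below 0.005 m and z of pin_2_mid in the frame of base_end below 0.0525 m and angle between pin_2_mid's own z axis and vertical below 0.1 rad) or (horizontal distance between pin_3_mid and base_end_hole_minus below 0.005 m and z of pin_3_mid in the frame of base_end below 0.0525 m and angle between pin_3_mid's own z axis and vertical below 0.1 rad) or (horizontal distance between pin_4_mid and base_end_hole_minus below 0.005 m and z of pin_4_mid in the frame of base_end below 0.0525 m and angle between pin_4_mid's own z axis and vertical below 0.1 rad) or (horizontal distance between pin_5_mid and base_end_hole_minus below 0.005 m and z of pin_5_mid in the frame of base_end below 0.0525 m and angle between pin_5_mid's own z axis and vertical below 0.1 rad) or (horizontal distance between pin_6_mid and base_end_hole_minus below 0.005 m and z of pin_6_mid in the frame of base_end below 0.0525 m and angle between pin_6_mid's own z axis and vertical below 0.1 rad))); the robot touches nothing.
Of base_side, base_diag, base_end only 2 to 3 are there at a start; the rules pass over those that are not, and their reading is None.
At some moment in a run one of cap_side, cap_diag, cap_end may be knocked a few centimetres aside while the robot is not near it.
It also fails if it takes over 210 s, if anything falls off the work surface, if the arm or the gripper's body presses on something with over 40 N, if the wrist force passes 120 N, or if a joint passes its speed limit or range.

ROBOT

A 6-joint arm with a two-finger parallel gripper is mounted at the origin on a cart in front of the work surface, level with it; the furniture and walls round the work are solid. World frame = base frame: x ahead of the robot, y to its left, z up, the work surface at z = 0. Lengths are in m, angles in rad, forces in N, time in s.
With the tool pointing down it reaches from about 0.25 to 0.775 m from the base axis. Payload 4 kg.
Tool frame: the origin (TCP) lies at the very end of the fingers, on their centre line; the grasp point (between the pads) lies hold_point_z behind it (hold_point_z is the distance from the TCP to the grasp point, in m); z points along the fingers, y is the direction in which the jaws open and shut (so a half turn about z gives the same grasp; the last joint's range is limited). The gripper opens to 94 mm and grips with 3 to 60 N. Pads are 16 mm wide; open, the fingers measure 119 mm over their backs; the gripper's body (75 mm by 177 mm) begins 78 mm behind the grasp point.
Start: joints at [1.124, 0.087, 1.371, -0, 1.684, -0.103], TCP at [0.185, 0.518, 0.179] pointing down, gripper open.
Joint ranges: [-3.1, 3.1], [-0.76, 2.03], [0.27, 2.55], [-1.08, 4.22], [0.17, 2.65], [-2.57, 2.57]. Speed limits (rad/s): [2.79, 2.79, 3.14, 3.14, 3.14, 3.14].

INTERFACE

Orientations are given as [roll, pitch, yaw] about the fixed x, y, z axes, in that order (R = Rz(yaw) Ry(pitch) Rx(roll)).
In Python, from bench import * gives the robot as it stands.
- The arm moves only by the tool step_arm, never from a script. Its argument "increments" is text: rows parted by semicolons, each of 6 numbers parted by spaces: the shift along the tool's x, y, z in cm, then the turn, a rotation vector about the tool's x, y, z in rad. A call has 1 to 5 rows; each row shifts and turns the commanded pose from where the row before left it, along the tool's axes as they then stand; what a row does not reach is not made up. A row lasts 1/10 s, in which the tool goes at most 50 mm and 8.59 degrees, less where a joint would pass 70% of its speed; a pose out of reach is approached as far as the arm can. A call is refused whole if a number of a shift passes 5 or a number of a turn 0.15, either way. A call with a gripper value outside its range is refused whole. "claw" is the gripper's target within -1 to 1 (shut at 1, half-way at 0, fully open at -1), set as the call begins (left out, the last holds). The fingers move at their own pace and stop on an object; the grip force is fixed at half the most. Time passes only in rows, so rows that do not move let the fingers close. It gives the time, the measured TCP pose, the force and the opening at its end, in the units of the state.
- get_obs(): the state, without advancing time (a new reading comes with each control period).
- snapshot(name): name is "scene" or "side" or "wrist"; returns the picture (480x640x3 uint8, red, green, blue); there is no depth.
- calibration(name): a dict with "camera_matrix" (3x3 intrinsics, pixels), "eye" and "orientation" of the camera in the world; the wrist camera has in their place "tool_from_camera" (4x4, takes a point from camera to tool coordinates, whose origin is the TCP and whose axes are the flange's). Camera axes: x right, y up, looking along -z (the intrinsics and any distortion apply to the point x, -y, -z); pixel columns grow to the right and rows downward; lengths in m; the calibration is good to about 2 mm. The wrist camera is an equidistant fisheye: a pixel r from the principal point sees the ray r / f radians off the axis. A picture is of the moment at which its call begins: read the wrist's pose just before it. calibration takes no time and is no camera call.
- close_job(): hands the job in, once; it reports no verdict.
The state is a dict: "time": time; "joint_positions": joint angles; "qvel": joint speeds; "joint_torque": joint torques, N m; "tool_pos": TCP position; "ee_rot": TCP orientation; "wrist_force": force on the tool from outside, world axes, zero at the start; "wrist_torque": the same for the moment, N m; "width": finger opening in m.
Only numpy, scipy, OpenCV 4.12 (cv2) and the standard library are available. Lean on these libraries where they do the work, as an engineer would, in place of code of your own. Each camera call takes 0.05 s, during which the arm holds its last target. There are 200 camera calls.

## Working session

There is one attempt and no reset: what is moved stays moved. The work goes in short steps, Python scripts to look and compute and a tool call to move; the robot and the scene stay as the last step left them, time stands still between calls to the robot, and variables do not carry over. Pictures are saved under pics/ and viewed, about 12 in all and at most 16, crops included, and the job is handed in when it is done.

Besides the shell and the picture viewer there is one more tool, called after "Request:" by a JSON object that holds its "fn" and its "kwargs", one argument or row to a line. step_arm: Moves the arm, as the interface text tells. Its arguments: {"type":"object","properties":{"increments":{"type":"string"},"claw":{"type":"number"}},"required":["increments"]}

```bash
ls; mkdir -p pics
python3 - <<'E'
from bench import *
import cv2
o=get_obs();print(o)
for n in("scene","side","wrist"):
    c=calibration(n);print(n,c)
    cv2.imwrite(f"pics/{n}0.png",snapshot(n)[:,:,::-1])
E
```

```text
pics
{'time': 0.0, 'joint_positions': array([ 1.12390023e+00,  8.79925264e-02,  1.37222598e+00,  3.37717690e-06,
        1.68363214e+00, -1.03104412e-01]), 'qvel': array([-0.00095553,  0.00016049,  0.000379  , -0.00037157, -0.00117627,
       -0.00116903]), 'joint_torque': array([ 4.17480060e-04, -3.40174413e+01, -3.02433729e+01,  7.17628794e-02,
        3.28706007e-02, -1.60812201e-04]), 'tool_pos': array([0.18512313, 0.51726111, 0.17809811]), 'ee_rot': array([-3.13934700e+00, -2.35734931e-04,  2.79780108e+00]), 'wrist_force': array([-0.0233224 , -0.5512449 ,  0.07045315]), 'wrist_torque': array([-0.00700861, -0.04192483, -0.00471746]), 'width': 0.09405781998938224}
scene {'camera_matrix': array([[483.84346156,   0.        , 317.18261974],
       [  0.        , 483.84346156, 239.45690928],
       [  0.        ,   0.        ,   1.        ]]), 'eye': array([0.20704475, 0.69590052, 0.72315808]), 'orientation': array([ 0.85682777, -0.02083093, -2.68584938])}
side {'camera_matrix': array([[551.02796216,   0.        , 327.48206345],
       [  0.        , 551.02796216, 236.88874613],
       [  0.        ,   0.        ,   1.        ]]), 'eye': array([ 0.58302972, -1.08022581,  0.50335054]), 'orientation': array([ 1.19599823, -0.00520575,  0.05045843])}
wrist {'camera_matrix': array([[371.64829954,   0.        , 324.05974157],
       [  0.        , 371.64829954, 241.76398686],
       [  0.        ,   0.        ,   1.        ]]), 'tool_from_camera': array([[-2.41760908e-04,  9.71266249e-01,  2.37995410e-01,
         6.88806744e-02],
       [ 9.99999572e-01,  4.47419890e-04, -8.10112402e-04,
         2.77661043e-04],
       [-8.93318714e-04,  2.37995113e-01, -9.71265941e-01,
        -2.05052141e-01],
       [ 0.00000000e+00,  0.00000000e+00,  0.00000000e+00,
         1.00000000e+00]])}
```

View pics/scene0.png

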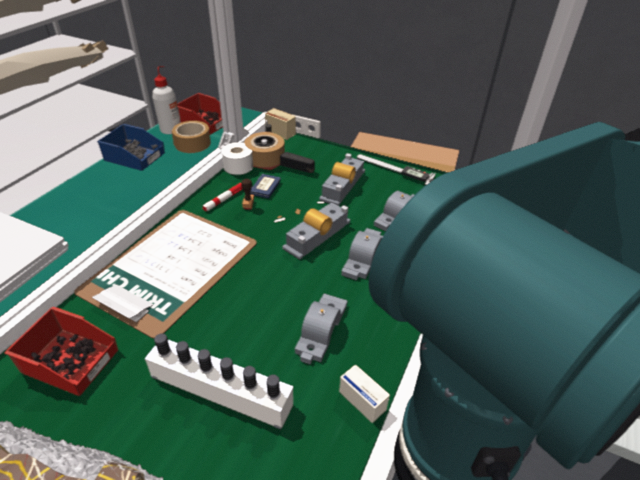

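View pics/wrist0.png

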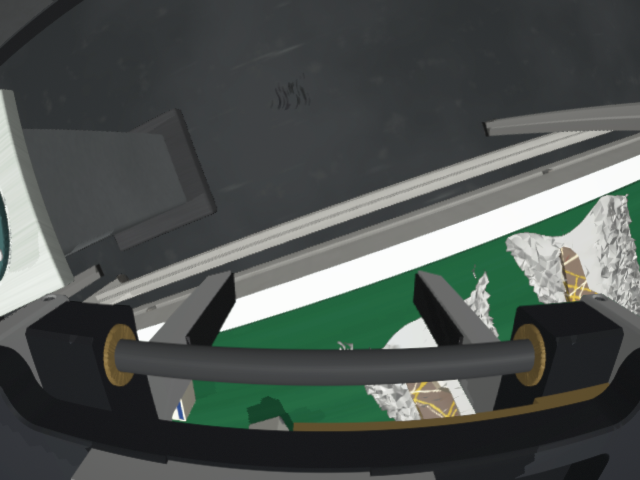

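```bash
cat > h.py <<'E'
from bench import *
import numpy as np, cv2
from scipy.spatial.transform import Rotation as R
def rm(rpy): return R.from_euler('xyz',rpy).as_matrix()
def campose(n,obs=None):
    c=calibration(n)
    if n!='wrist': return c['camera_matrix'],rm(c['orientation']),np.array(c['eye'])
    o=obs or get_obs(); T=np.eye(4);T[:3,:3]=rm(o['ee_rot']);T[:3,3]=o['tool_pos']
    T=T@c['tool_from_camera'];return c['camera_matrix'],T[:3,:3],T[:3,3]
def cast(n,uv,z,cp=None):
    K,Rc,e=cp or campose(n)
    uv=np.atleast_2d(uv).astype(float)
    x=(uv[:,0]-K[0,2])/K[0,0];y=(uv[:,1]-K[1,2])/K[1,1]
    if n=='wrist':
        r=np.hypot(x,y)+1e-12;d=np.c_[np.sin(r)*x/r,-np.sin(r)*y/r,-np.cos(r)]
    else: d=np.c_[x,-y,-np.ones(len(x))]
    d=d@Rc.T
    return e+d*((z-e[2])/d[:,2:])
def proj(n,P,cp=None):
    K,Rc,e=cp or campose(n)
    p=(np.atleast_2d(P)-e)@Rc
    if n=='wrist':
        q=np.hypot(p[:,0],p[:,1])+1e-12;t=np.arctan2(q,-p[:,2]);x=p[:,0]/q*t;y=-p[:,1]/q*t
    else: x=p[:,0]/-p[:,2];y=-p[:,1]/-p[:,2]
    return np.c_[K[0,0]*x+K[0,2],K[1,1]*y+K[1,2]]
E
python3 - <<'E'
from h import *
import bench;print([a for a in dir(bench) if a[0]!='_'], getattr(bench,'hold_point_z',None))
np.set_printoptions(precision=3,suppress=True)
print(cast('scene',[(162,335),(183,346),(205,354),(227,364),(250,373),(274,379)],.09))
print('bases',cast('scene',[(317,221),(344,172)],.06))
print('caps',cast('scene',[(322,308),(367,238),(400,200)],.05))
print('tcp in wrist',proj('wrist',get_obs()['tool_pos']))
print('grasp',proj('wrist',get_obs()['tool_pos']+[0,0,.02]))
a=cv2.imread('pics/scene0.png')[140:380,140:440]
cv2.imwrite('pics/s0c.png',cv2.resize(a,(800,640)[:2] if 0 else (750,600),interpolation=cv2.INTER_CUBIC))
E
```

```text
['IKError', 'calibration', 'close_job', 'get_obs', 'hold_point_z', 'snapshot'] 0.0188
[[0.636 0.361 0.09 ]
 [0.592 0.363 0.09 ]
 [0.552 0.36  0.09 ]
 [0.511 0.36  0.09 ]
 [0.471 0.357 0.09 ]
 [0.434 0.35  0.09 ]]
bases [[ 0.559 -0.053  0.06 ]
 [ 0.585 -0.26   0.06 ]]
caps [[ 0.444  0.16   0.05 ]
 [ 0.444 -0.062  0.05 ]
 [ 0.426 -0.226  0.05 ]]
tcp in wrist [[323.296 272.899]]
grasp [[323.192 284.882]]
```

View pics/s0c.png

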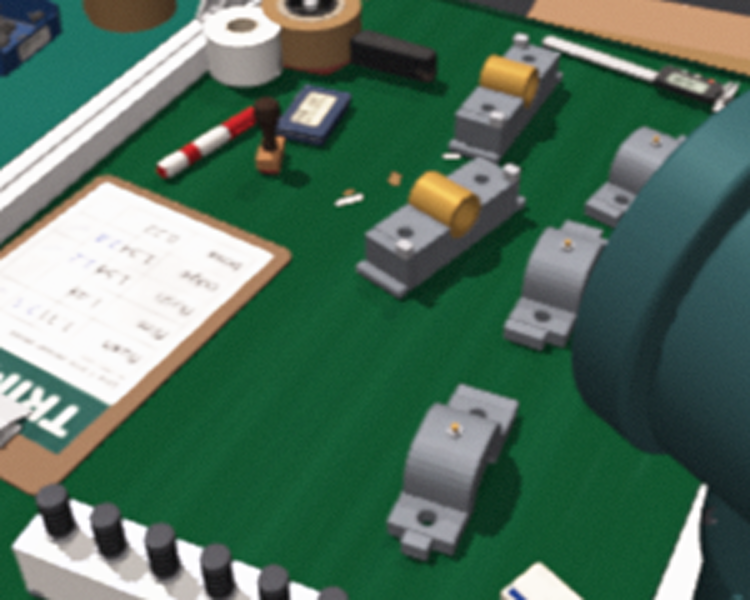

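View pics/side0.png

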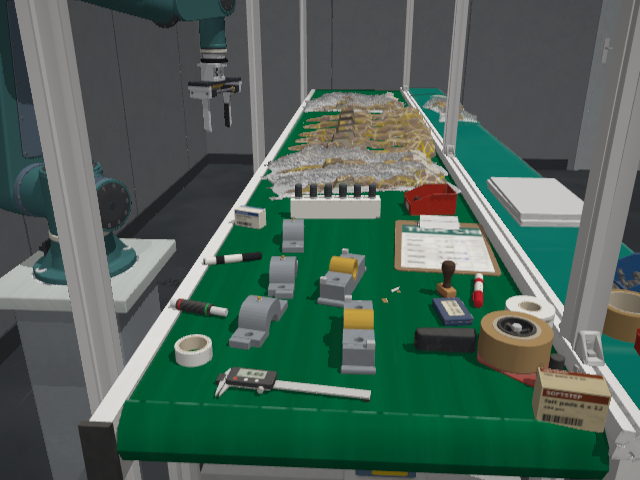

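Request:
{"fn": "step_arm", "kwargs": {
  "increments": "0 0 -2 0 0 0.136;0 0 -2 0 0 0.136;0 0 -2 0 0 0.136;0 0 -2 0 0 0.136;0 0 -2 0 0 0.136"
}}

```text
time: 0.65
tool_pos: [0.1853, 0.5176, 0.2796]
ee_rot: [-3.141, 0.0, 2.112]
wrist_force: [-0.8, 0.0, 0.1]
width: 0.0941
```

Request:
{"fn": "step_arm", "kwargs": {
  "increments": "0 0 0 0 0 0.136;0 0 0 0 0 0.136;0 0 0 0 0 0.136;0 0 0 0 0 0.136;0 0 0 0 0 0"
}}

```text
time: 1.15
tool_pos: [0.1853, 0.5177, 0.2788]
ee_rot: [-3.141, 0.001, 1.574]
wrist_force: [-0.6, 0.6, 0.7]
width: 0.0942
```

Request:
{"fn": "step_arm", "kwargs": {
  "increments": "-3.5 3 0 0 0 0;-3.5 3 0 0 0 0;-3.5 3 0 0 0 0;-3.5 3 0 0 0 0;-3.5 3 0 0 0 0"
}}

```text
time: 1.65
tool_pos: [0.3367, 0.3418, 0.2792]
ee_rot: [3.142, -0.0, 1.578]
wrist_force: [0.4, 0.0, 0.5]
width: 0.0941
```

Request:
{"fn": "step_arm", "kwargs": {
  "increments": "-3.5 2.5 0 0 0 0;-3.5 2.5 0 0 0 0;-3.5 2.5 0 0 0 0;-3.5 2.5 0 0 0 0;-3.5 2.5 0 0 0 0"
}}

```text
time: 2.15
tool_pos: [0.4621, 0.1671, 0.2792]
ee_rot: [3.142, -0.0, 1.577]
wrist_force: [0.4, 0.3, 0.7]
width: 0.094
```

Request:
{"fn": "step_arm", "kwargs": {
  "increments": "-4 1 0 0 0 0;-4 1 0 0 0 0;-4 1 0 0 0 0;-4 1 0 0 0 0;-4 1 0 0 0 0"
}}

```text
time: 2.65
tool_pos: [0.5121, -0.0328, 0.2791]
ee_rot: [-3.142, -0.0, 1.577]
wrist_force: [1.0, 0.7, 1.6]
width: 0.0937
```

Request:
{"fn": "step_arm", "kwargs": {
  "increments": "-3 0 0 0 0 0;0 0 0 0 0 0;0 0 0 0 0 0"
}}

```text
time: 2.95
tool_pos: [0.512, -0.0613, 0.2789]
ee_rot: [-3.141, -0.001, 1.574]
wrist_force: [0.3, 0.3, -0.1]
width: 0.0942
```

Run:
```python
from h import *
cv2.imwrite("pics/w1.png",snapshot('wrist')[:,:,::-1])
```

```text
(no output)
```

View pics/w1.png

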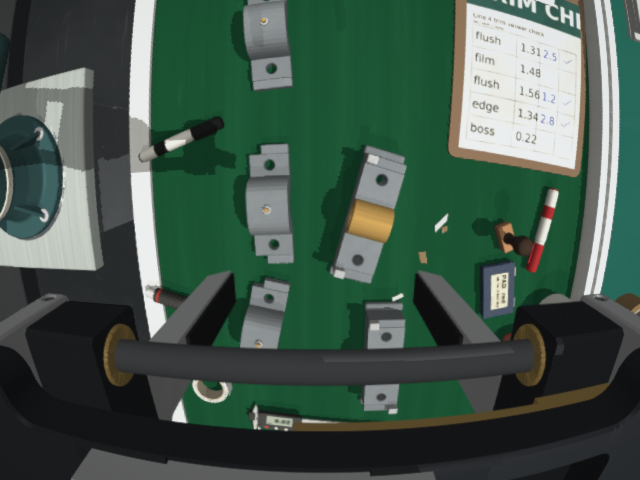

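Request:
{"fn": "step_arm", "kwargs": {
  "increments": "-4 0 1.5 0 0 0;-4 0 1.5 0 0 0;-4 0 1.5 0 0 0;-4 0 1 0 0 0;-2 0 0 0 0 0"
}}

```text
time: 3.5
tool_pos: [0.512, -0.2418, 0.2218]
ee_rot: [-3.138, -0.002, 1.575]
wrist_force: [0.8, -0.5, -0.1]
width: 0.0939
```

Request:
{"fn": "step_arm", "kwargs": {
  "increments": "0 0 0 0 0 0;0 0 0 0 0 0"
}}

```text
time: 3.7
tool_pos: [0.5131, -0.2398, 0.2245]
ee_rot: [3.141, -0.001, 1.576]
wrist_force: [-0.0, -0.9, 0.2]
width: 0.0938
```

Run:
```python
from h import *
o=get_obs();print(o['tool_pos'],o['ee_rot'])
a=snapshot('wrist')[:,:,::-1];np.savez('w2.npz',a=a,**o)
cv2.imwrite("pics/w2.png",cv2.resize(a[20:340,170:500],None,fx=1.8,fy=1.8,interpolation=cv2.INTER_CUBIC))
```

```text
[ 0.5131209  -0.23975656  0.22448257] [ 3.14114065e+00 -9.02821373e-04  1.57582623e+00]
```

View pics/w2.png

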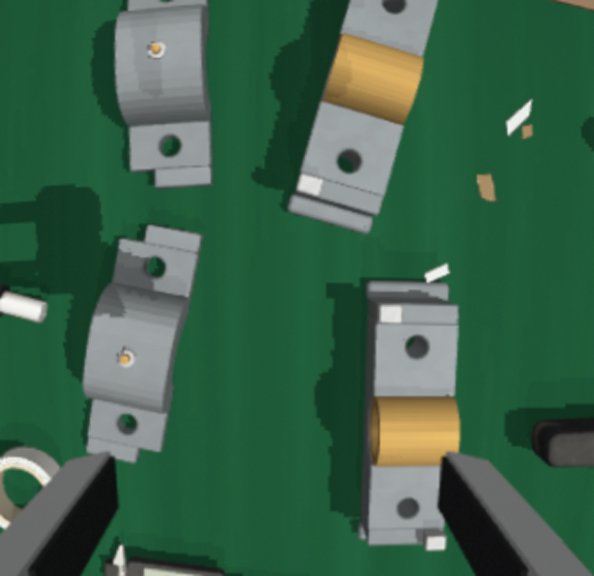

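```bash
cat >> h.py <<'E'
def blob(a,uv,r=14,full=False):
    u,v=map(int,np.round(uv)); g=cv2.cvtColor(np.ascontiguousarray(a),cv2.COLOR_BGR2GRAY)[v-r:v+r+1,u-r:u+r+1].astype(float)
    s=g[r-1:r+2,r-1:r+2].min(); hi=np.percentile(g,75); th=(s+hi)/2
    n,l,st,c=cv2.connectedComponentsWithStats((g<th).astype(np.uint8))
    k=l[r-2:r+3,r-2:r+3];k=k[k>0]
    if len(k)==0:return None
    k=np.bincount(k).argmax()
    # darkness-weighted centroid
    w=(hi-g).clip(0)*(cv2.dilate((l==k).astype(np.uint8),np.ones((3,3)))>0)
    Y,X=np.mgrid[:2*r+1,:2*r+1]
    return np.array([u-r+(w*X).sum()/w.sum(),v-r+(w*Y).sum()/w.sum()]),st[k]
def pose2(n,a,up,um,z,cp):
    ps=[]
    for q in(up,um):
        b=blob(a,q,10); ps.append(cast(n,b[0],z,cp)[0][:2]); print('  px',b[0].round(1),b[1][2:],'->',ps[-1].round(4))
    d=ps[0]-ps[1]; print('  mid',((ps[0]+ps[1])/2).round(4),'dist',np.linalg.norm(d).round(4),'ang from +y (CCW)',(np.arctan2(d[1],d[0])-np.pi/2).round(4))
E
python3 - <<'E'
from h import *
d=np.load('w2.npz');a=d['a'];cp=campose('wrist',d)
f=lambda x,y:(x/1.8+170,y/1.8+20)
print('base_diag');pose2('wrist',a,f(417,347),f(408,508),.04,cp)
print('base_side');pose2('wrist',a,f(395,4),f(349,161),.04,cp)
print('cap_diag');pose2('wrist',a,f(155,267),f(127,424),.014,cp)
print('cap_side');pose2('wrist',a,f(165,-6),f(170,145),.014,cp)
print('cap_diag zert',cast('wrist',f(125,358),.05,cp),'cap_side zert',cast('wrist',f(155,48),.05,cp))
E
```

```text
base_diag
  px [401.2 212.1] [ 13  13 138] -> [ 0.5963 -0.2324]
  px [396.3 301.9] [ 12  11 110] -> [ 0.5968 -0.3363]
  mid [ 0.5965 -0.2844] dist 0.1039 ang from +y (CCW) 0.0048
base_side
  px [388.5  21.3] [ 14  12 121] -> [ 0.5809 -0.0238]
  px [363.5 109.2] [ 14  13 137] -> [ 0.5536 -0.1239]
  mid [ 0.5673 -0.0738] dist 0.1038 ang from +y (CCW) -0.2662
cap_diag
  px [253.6 169.6] [ 16  16 200] -> [ 0.4338 -0.1887]
  px [240.4 255.1] [11 11 98] -> [ 0.4148 -0.2886]
  mid [ 0.4243 -0.2386] dist 0.1017 ang from +y (CCW) -0.1884
cap_side
  px [262.7  15.3] [ 12  11 102] -> [ 0.4425 -0.0071]
  px [264.3 100.7] [ 12  12 117] -> [ 0.4463 -0.1109]
  mid [ 0.4444 -0.059 ] dist 0.1038 ang from +y (CCW) 0.0369
cap_diag zert [[ 0.42405281 -0.23874933  0.05      ]] cap_side zert [[ 0.44257045 -0.05712106  0.05      ]]
```

Request:
{"fn": "step_arm", "kwargs": {
  "increments": "0 -4.5 0 0 0 0;0.2 -4.4 0 0 0 0;0 0 4 0 0 0.1;0 0 4 0 0 0.095;0 0 3 0 0 0"
}}

```text
time: 4.25
tool_pos: [0.4235, -0.2373, 0.1132]
ee_rot: [3.141, -0.0, 1.38]
wrist_force: [0.4, -0.5, -0.3]
width: 0.0939
```

Request:
{"fn": "step_arm", "kwargs": {
  "increments": "0 0 0 0 0 0;0 0 0 0 0 0"
}}

```text
time: 4.45
tool_pos: [0.4243, -0.2384, 0.1153]
ee_rot: [3.141, 0.0, 1.381]
wrist_force: [0.4, -0.6, 0.6]
width: 0.0937
```

Run:
```python
from h import *
o=get_obs();print(o['tool_pos'],o['ee_rot'])
cp=campose('wrist',o)
for n,p in(('plus',[.4338,-.1887,.014]),('minus',[.4148,-.2886,.014])):print(n,proj('wrist',p,cp))
a=snapshot('wrist')[:,:,::-1];np.savez('w3.npz',a=a,**o)
cv2.imwrite("pics/w3.png",a)
```

```text
[ 0.42425718 -0.23841257  0.11526335] [3.14078257e+00 8.34376612e-07 1.38111019e+00]
plus [[324.05057268 175.08318803]]
minus [[324.27966612 291.67279991]]
```

View pics/w3.png

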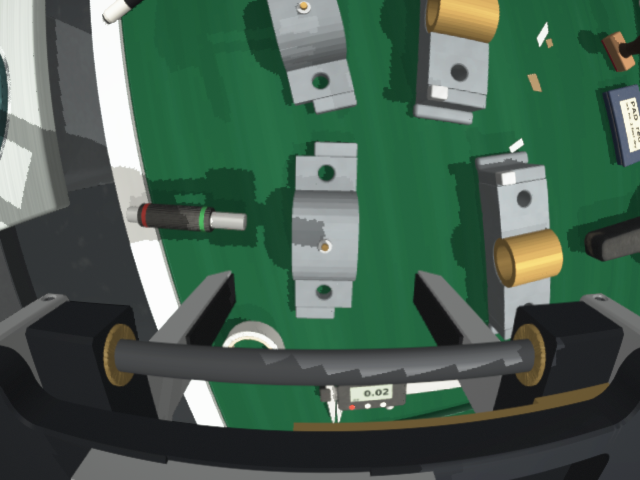

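Request:
{"fn": "step_arm", "kwargs": {
  "increments": "0 0 3 0 0 0;0 0 3 0 0 0;0 0 2.5 0 0 0;0 0 1.1 0 0 0;0 0 0 0 0 0"
}}

```text
time: 5.0
tool_pos: [0.424, -0.2393, 0.0186]
ee_rot: [-3.141, -0.0, 1.379]
wrist_force: [1.0, 0.5, -0.2]
width: 0.0942
```

Request:
{"fn": "step_arm", "kwargs": {
  "increments": "0 0 0 0 0 0;0 0 0 0 0 0;0 0 0 0 0 0;0 0 0 0 0 0;0 0 0 0 0 0",
  "claw": 1
}}

```text
time: 5.5
tool_pos: [0.4239, -0.2397, 0.0187]
ee_rot: [3.141, 0.0, 1.379]
wrist_force: [-0.1, 0.2, 0.4]
width: 0.0577
```

Request:
{"fn": "step_arm", "kwargs": {
  "increments": "0 0 0 0 0 0;0 0 0 0 0 0;0 0 -2 0 0 0;0 0 -3 0 0 0;0 0 -3 0 0 0"
}}

```text
time: 6.0
tool_pos: [0.4216, -0.2381, 0.0963]
ee_rot: [-3.135, -0.003, 1.379]
wrist_force: [0.7, 0.7, -5.7]
width: 0.0493
```

Request:
{"fn": "step_arm", "kwargs": {
  "increments": "0 0 -2 0 0 0;0 0 0 0 0 0;0 0 0 0 0 0"
}}

```text
time: 6.3
tool_pos: [0.4227, -0.2388, 0.1164]
ee_rot: [-3.139, -0.001, 1.379]
wrist_force: [-1.6, -0.1, -6.3]
width: 0.0494
```

Run:
```python
from h import *
o=get_obs();print(o['tool_pos'],o['ee_rot'],o['wrist_force'],o['width'])
cp=campose('wrist',o)
Rt=rm(o['ee_rot'])
P=[o['tool_pos']+Rt@[s,0,.005] for s in(.052,-.052)];uv=proj('wrist',P,cp);print(uv)
a=snapshot('wrist')[:,:,::-1];np.savez('w4.npz',a=a,**o)
for q in uv:
    b=blob(a,q,12)
    if b is None: print('none');continue
    p=cast('wrist',b[0],o['tool_pos'][2]-.005,cp)[0]; print(b, Rt.T@(p-o['tool_pos']))
cv2.imwrite("pics/w4.png",cv2.resize(a[120:340,210:440],None,fx=2.5,fy=2.5))
```

```text
[ 0.42266574 -0.23878691  0.11641399] [-3.13861061e+00 -1.34556103e-03  1.37878996e+00] [-1.55796125 -0.1113247  -6.26333273] 0.049390873069255575
[[324.32994724 182.73768321]
 [324.33532037 347.02344281]]
(array([325.51254562, 180.4825882 ]), array([  3,   0,  22,  21, 399], dtype=int32)) [0.05327694 0.0006677  0.00506972]
(array([324.28535908, 350.8146848 ]), array([  0,   6,  25,  17, 315], dtype=int32)) [-5.48255151e-02 -3.22047155e-05  4.92635135e-03]
```

View pics/w4.png

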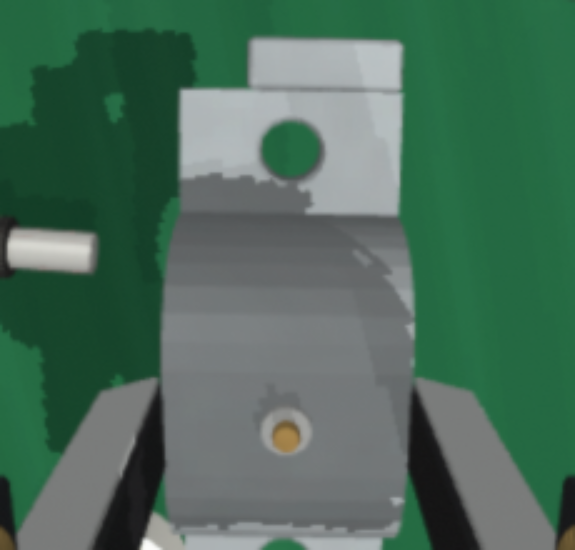

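Run:
```python
from h import *
d=np.load('w3.npz');a=d['a'];cp=campose('wrist',d)
print('cap_diag');pose2('wrist',a,(326,173),(325,292),.014,cp)
print('base_diag+');b=blob(a,(524,199),10);print(b,cast('wrist',b[0],.04,cp))
print('base_side-');b=blob(a,(459,72),10);print(b,cast('wrist',b[0],.04,cp))
print('cap_side-');b=blob(a,(320,80),10);print(b,cast('wrist',b[0],.014,cp))
d=np.load('w4.npz');a=d['a'];cp=campose('wrist',d)
print('base_diag in w4');o=proj('wrist',[[.5963,-.2324,.04],[.5968,-.3363,.04],[.5809,-.0238,.04],[.5536,-.1239,.04]],cp);print(o)
for q in o:
    b=blob(a,q,12) if 12<q[1]<460 and 12<q[0]<620 else None;print(b, b and cast('wrist',b[0],.04,cp))
```

```text
cap_diag
  px [326.3 173. ] [ 17  17 219] -> [ 0.436  -0.1873]
  px [323.8 291.5] [ 16  14 177] -> [ 0.4144 -0.2884]
  mid [ 0.4252 -0.2379] dist 0.1033 ang from +y (CCW) -0.2102
base_diag+
(array([523.67140276, 198.18581636]), array([  3,   1,  14,  17, 190], dtype=int32)) [[ 0.59595386 -0.23254893  0.04      ]]
base_side-
(array([458.7883946 ,  72.14898826]), array([  2,   2,  17,  17, 225], dtype=int32)) [[ 0.55329552 -0.12391935  0.04      ]]
cap_side-
(array([320.59806681,  80.64207349]), array([  2,   3,  17,  16, 215], dtype=int32)) [[ 0.44588469 -0.110956    0.014     ]]
base_diag in w4
[[525.39865442 196.81945085]
 [529.45980759 307.95402094]
 [461.60755539 -39.17559799]
 [460.41411604  71.53864752]]
(array([525.11899268, 197.01515754]), array([  6,   4,  14,  17, 192], dtype=int32)) [[ 0.59599923 -0.23252281  0.04      ]]
(array([525.33366127, 311.99910843]), array([  0,   5,  19,  20, 255], dtype=int32)) [[ 0.59228291 -0.33932783  0.04      ]]
None None
(array([460.10518587,  71.60289378]), array([  4,   4,  17,  17, 226], dtype=int32)) [[ 0.55332276 -0.12393055  0.04      ]]
```

Request:
{"fn": "step_arm", "kwargs": {
  "increments": "0 0 0 0 0 -0.1;0 0 0 0 0 -0.097;-1.2 4.3 0 0 0 0;-1.2 4.3 0 0 0 0;-1.2 4.3 0 0 0 0"
}}

```text
time: 6.85
tool_pos: [0.5526, -0.2743, 0.1149]
ee_rot: [-3.137, -0.003, 1.575]
wrist_force: [0.6, -0.3, -5.1]
width: 0.0496
```

Request:
{"fn": "step_arm", "kwargs": {
  "increments": "-1.2 4.4 0 0 0 0;0 0 0 0 0 0;0 0 0 0 0 0;0 0 0 0 0 0"
}}

```text
time: 7.25
tool_pos: [0.5954, -0.2859, 0.116]
ee_rot: [-3.138, -0.002, 1.576]
wrist_force: [0.5, 0.3, -5.6]
width: 0.0493
```

Request:
{"fn": "step_arm", "kwargs": {
  "increments": "0.03 0.04 2 0 0 0;0 0 1.5 0 0 0;0 0 0.8 0 0 0;0 0 0 0 0 0;0 0 0 0 0 0"
}}

```text
time: 7.75
tool_pos: [0.5971, -0.2863, 0.0756]
ee_rot: [3.141, 0.0, 1.576]
wrist_force: [0.2, -0.9, -5.1]
width: 0.0491
```

Request:
{"fn": "step_arm", "kwargs": {
  "increments": "0 0 0.3 0 0 0;0 0 0.3 0 0 0;0 0 0 0 0 0"
}}

```text
time: 8.05
tool_pos: [0.5972, -0.2862, 0.0691]
ee_rot: [-3.141, -0.0, 1.576]
wrist_force: [-0.4, 0.1, -6.6]
width: 0.0495
```

Request:
{"fn": "step_arm", "kwargs": {
  "increments": "0.06 -0.12 0 0 0 0;0 0 0 0 0 0;0 0 0.3 0 0 0;0 0 0 0 0 0"
}}

```text
time: 8.45
tool_pos: [0.5959, -0.2855, 0.0657]
ee_rot: [-3.141, -0.001, 1.576]
wrist_force: [-0.5, 0.2, -6.5]
width: 0.0494
```

Request:
{"fn": "step_arm", "kwargs": {
  "increments": "0 0 0.3 0 0 0;0 0 0.2 0 0 0;0 0 0 0 0 0"
}}

```text
time: 8.75
tool_pos: [0.5957, -0.2855, 0.0605]
ee_rot: [-3.141, -0.001, 1.576]
wrist_force: [-0.4, 0.3, -5.2]
width: 0.0496
```

Request:
{"fn": "step_arm", "kwargs": {
  "increments": "0 0 0.2 0 0 0;0 0 0.1 0 0 0;0 0 0 0 0 0"
}}

```text
time: 9.05
tool_pos: [0.5963, -0.2858, 0.0589]
ee_rot: [3.141, 0.0, 1.576]
wrist_force: [-0.7, 1.1, -3.4]
width: 0.0492
```

Request:
{"fn": "step_arm", "kwargs": {
  "increments": "0 0 0 0 0 0;0 0 0 0 0 0;0 0 0 0 0 0;0 0 0 0 0 0;0 0 0 0 0 0",
  "claw": -1
}}

```text
time: 9.55
tool_pos: [0.5963, -0.2858, 0.0587]
ee_rot: [3.141, 0.0, 1.576]
wrist_force: [0.7, -0.5, -0.3]
width: 0.0861
```

Request:
{"fn": "step_arm", "kwargs": {
  "increments": "0 0 -4 0 0 0;0 0 -4 0 0 0;0 0 -4 0 0 0;0 0 0 0 0 0;0 0 0 0 0 0"
}}

```text
time: 10.05
tool_pos: [0.5968, -0.2861, 0.18]
ee_rot: [3.139, 0.002, 1.576]
wrist_force: [0.6, 0.2, -0.6]
width: 0.0942
```

Run:
```python
from h import *
o=get_obs();print(o['tool_pos'],o['ee_rot'])
cp=campose('wrist',o);a=snapshot('wrist')[:,:,::-1];np.savez('w5.npz',a=a,**o);cv2.imwrite('pics/w5.png',a)
q=proj('wrist',[[.596,-.2325,.054],[.596,-.3365,.054]],cp);print(q);pose2('wrist',a,q[0],q[1],.054,cp)
q=proj('wrist',[[.5809,-.0238,.04],[.5536,-.1239,.04]],cp);print(q);b=blob(a,q[1],10);print(b,cast('wrist',b[0],.04,cp))
q=proj('wrist',[[.4425,-.0071,.014],[.4463,-.1109,.014]],cp);print(q)
for i in q:b=blob(a,i,10);print(b,cast('wrist',b[0],.014,cp))
```

```text
[ 0.5967629  -0.28611171  0.1800169 ] [3.13854851e+00 1.74038474e-03 1.57578340e+00]
[[323.00230915 169.84103213]
 [322.54591752 281.21031293]]
  px [324.  169.7] [ 15  15 183] -> [ 0.5969 -0.2323]
  px [323.3 280.9] [ 16  15 169] -> [ 0.5967 -0.3362]
  mid [ 0.5968 -0.2843] dist 0.1039 ang from +y (CCW) -0.0016
[[308.44083491 -37.27837997]
 [277.72041757  55.13673208]]
(array([278.47650366,  55.3876631 ]), array([  3,   4,  15,  14, 167], dtype=int32)) [[ 0.55431046 -0.12417662  0.04      ]]
[[182.80577799 -27.55947949]
 [179.73640769  57.39498732]]
(array([183.38217338, -30.56043956]), array([  0,   0,  21,  17, 314], dtype=int32)) [[ 0.44279883 -0.00312492  0.014     ]]
(array([179.92796795,  57.37061232]), array([  4,   4,  12,  13, 116], dtype=int32)) [[ 0.44651942 -0.11089944  0.014     ]]
```

View pics/w5.png

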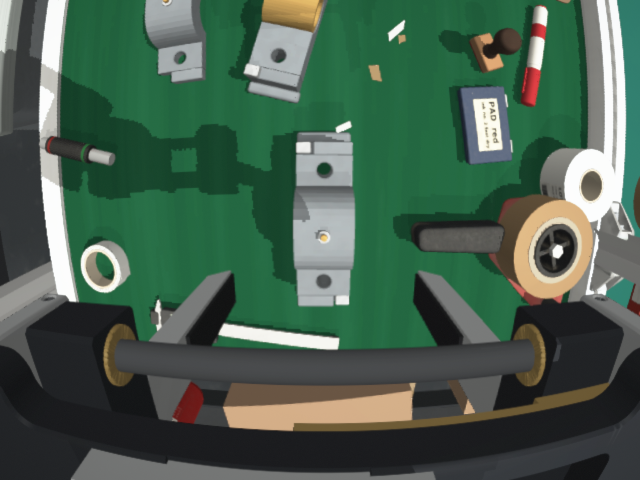

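Request:
{"fn": "step_arm", "kwargs": {
  "increments": "3.8 -2.55 0 0 0 0;3.8 -2.55 0 0 0 0;3.8 -2.55 0 0 0 0;3.8 -2.55 0 0 0 0;3.8 -2.55 0 0 0 0"
}}

```text
time: 10.6
tool_pos: [0.4651, -0.0945, 0.1752]
ee_rot: [-3.137, -0.002, 1.575]
wrist_force: [0.2, 0.1, -0.4]
width: 0.0938
```

Request:
{"fn": "step_arm", "kwargs": {
  "increments": "3.8 -2.55 0 0 0 -0.034;0 0 3 0 0 0;0 0 3 0 0 0;0 0 0 0 0 0;0 0 0 0 0 0"
}}

```text
time: 11.1
tool_pos: [0.4407, -0.0582, 0.1167]
ee_rot: [-3.138, -0.001, 1.61]
wrist_force: [1.0, -0.1, 0.5]
width: 0.094
```

Run:
```python
from h import *
o=get_obs();print(o['tool_pos'],o['ee_rot'])
cp=campose('wrist',o);a=snapshot('wrist')[:,:,::-1];np.savez('w6.npz',a=a,**o);cv2.imwrite('pics/w6.png',a)
q=proj('wrist',[[.4425,-.0071,.014],[.4463,-.1109,.014]],cp);print(q);pose2('wrist',a,q[0],q[1],.014,cp)
q=proj('wrist',[[.5809,-.0238,.04],[.5536,-.1239,.04]],cp);print(q);pose2('wrist',a,q[0],q[1],.04,cp)
```

```text
[ 0.44072894 -0.05817042  0.11671219] [-3.13766547e+00 -1.29747473e-03  1.60971793e+00]
[[329.03121025 174.72763383]
 [328.43596748 293.16006211]]
  px [328.4 174.1] [ 17  17 217] -> [ 0.442  -0.0066]
  px [327.8 292. ] [ 15  15 172] -> [ 0.4456 -0.1098]
  mid [ 0.4438 -0.0582] dist 0.1033 ang from +y (CCW) 0.0355
[[496.17502514 208.13648463]
 [450.89321369 320.35268336]]
  px [495.7 207.2] [ 16  18 215] -> [ 0.5804 -0.0231]
  px [447.2 322.3] [ 19  21 242] -> [ 0.5504 -0.1257]
  mid [ 0.5654 -0.0744] dist 0.107 ang from +y (CCW) -0.284
```

Request:
{"fn": "step_arm", "kwargs": {
  "increments": "0 0.2 3 0 0 0;0 0 3 0 0 0;0 0 2.5 0 0 0;0 0 1.3 0 0 0;0 0 0 0 0 0"
}}

```text
time: 11.65
tool_pos: [0.4433, -0.0585, 0.0194]
ee_rot: [-3.139, -0.001, 1.609]
wrist_force: [-0.5, 0.2, 0.2]
width: 0.0939
```

Request:
{"fn": "step_arm", "kwargs": {
  "increments": "0 0 0 0 0 0;0 0 0 0 0 0;0 0 0 0 0 0;0 0 0 0 0 0;0 0 0 0 0 0",
  "claw": 1
}}

```text
time: 12.15
tool_pos: [0.4443, -0.0584, 0.0208]
ee_rot: [3.141, 0.0, 1.61]
wrist_force: [0.8, -0.9, -0.7]
width: 0.0574
```

Request:
{"fn": "step_arm", "kwargs": {
  "increments": "0 0 0 0 0 0;0 0 0 0 0 0;0 0 -2 0 0 0;0 0 -3 0 0 0;0 0 -3 0 0 0"
}}

```text
time: 12.65
tool_pos: [0.4426, -0.058, 0.0994]
ee_rot: [-3.138, -0.001, 1.61]
wrist_force: [1.6, -0.6, -3.9]
width: 0.0493
```

Request:
{"fn": "step_arm", "kwargs": {
  "increments": "0 0 -2 0 0 0.1;0 0 0 0 0 0.1;0 0 0 0 0 0.1;0 0 0 0 0 0;0 0 0 0 0 0"
}}

```text
time: 13.15
tool_pos: [0.4433, -0.0582, 0.1192]
ee_rot: [-3.14, -0.0, 1.312]
wrist_force: [-0.6, 0.3, -3.5]
width: 0.0489
```

Run:
```python
from h import *
o=get_obs();print(o['tool_pos'],o['ee_rot'],o['wrist_force'],o['width'])
cp=campose('wrist',o)
Rt=rm(o['ee_rot'])
P=[o['tool_pos']+Rt@[s,0,.005] for s in(.052,-.052)];uv=proj('wrist',P,cp);print(uv)
a=snapshot('wrist')[:,:,::-1];np.savez('w7.npz',a=a,**o);cv2.imwrite('pics/w7.png',a)
for q in uv[:1]:
    b=blob(a,q,12)
    if b is None: print('none');continue
    p=cast('wrist',b[0],o['tool_pos'][2]-.005,cp)[0]; print(b, Rt.T@(p-o['tool_pos']))
q=proj('wrist',[[.5809,-.0238,.04],[.5536,-.1239,.04]],cp);print(q);pose2('wrist',a,q[0],q[1],.04,cp)
```

```text
[ 0.44332317 -0.0581907   0.11922059] [-3.13960418e+00 -1.31820984e-04  1.31186546e+00] [-0.59354417  0.2833507  -3.53028783] 0.048889011162556235
[[324.38853934 182.71888714]
 [324.38702543 347.01341815]]
(array([324.69824362, 182.48381851]), array([  2,   0,  23,  24, 436], dtype=int32)) [0.05213316 0.00017488 0.00500653]
[[478.8959113  158.56578721]
 [468.61797102 281.40593021]]
  px [478.2 157.8] [ 16  17 226] -> [ 0.5804 -0.0231]
  px [468.4 280.7] [ 16  16 197] -> [ 0.5535 -0.1232]
  mid [ 0.5669 -0.0731] dist 0.1036 ang from +y (CCW) -0.263
```

Request:
{"fn": "step_arm", "kwargs": {
  "increments": "0 0 0 0 0 0.006;0.6 4.1 0 0 0 0;0.6 4.1 0 0 0 0;0.56 4.1 0 0 0 0;0 0 0 0 0 0"
}}

```text
time: 13.7
tool_pos: [0.5707, -0.0745, 0.1173]
ee_rot: [-3.14, -0.0, 1.304]
wrist_force: [-1.0, 0.7, -3.5]
width: 0.0487
```

Request:
{"fn": "step_arm", "kwargs": {
  "increments": "0 0 2 0 0 0;0 0 1.5 0 0 0;0 0 0.9 0 0 0;0 0 0 0 0 0;0 0 0 0 0 0"
}}

```text
time: 14.2
tool_pos: [0.567, -0.0738, 0.0766]
ee_rot: [3.141, -0.0, 1.304]
wrist_force: [0.1, 0.4, -3.6]
width: 0.0492
```

Request:
{"fn": "step_arm", "kwargs": {
  "increments": "0.03 0 0.4 0 0 0;0 0 0.3 0 0 0;0 0 0 0 0 0;0 0 0 0 0 0"
}}

```text
time: 14.6
tool_pos: [0.5674, -0.0736, 0.0694]
ee_rot: [3.141, -0.0, 1.304]
wrist_force: [-0.3, 0.6, -2.9]
width: 0.0492
```

Request:
{"fn": "step_arm", "kwargs": {
  "increments": "0 0 0.3 0 0 0;0 0 0.2 0 0 0;0 0 0 0 0 0"
}}

```text
time: 14.9
tool_pos: [0.5669, -0.0735, 0.0637]
ee_rot: [-3.141, -0.0, 1.304]
wrist_force: [-0.3, -0.4, -3.8]
width: 0.049
```

Underside at ~43 mm with no contact force: lugs have entered.

Request:
{"fn": "step_arm", "kwargs": {
  "increments": "0 0 0.2 0 0 0;0 0 0.1 0 0 0;0 0 0 0 0 0"
}}

```text
time: 15.2
tool_pos: [0.5672, -0.0735, 0.061]
ee_rot: [-3.141, -0.0, 1.304]
wrist_force: [0.8, -0.2, -3.3]
width: 0.0495
```

Request:
{"fn": "step_arm", "kwargs": {
  "increments": "0 0 0 0 0 0;0 0 0 0 0 0;0 0 0 0 0 0;0 0 0 0 0 0;0 0 0 0 0 0",
  "claw": -1
}}

```text
time: 15.7
tool_pos: [0.5676, -0.0736, 0.0617]
ee_rot: [3.141, -0.0, 1.304]
wrist_force: [-0.6, 0.4, -0.3]
width: 0.0859
```

Request:
{"fn": "step_arm", "kwargs": {
  "increments": "0 0 -4 0 0 0;0 0 -4 0 0 0;0 0 -4 0 0 0;0 0 0 0 0 0;0 0 0 0 0 0"
}}

```text
time: 16.2
tool_pos: [0.5681, -0.0737, 0.1827]
ee_rot: [3.138, -0.0, 1.304]
wrist_force: [-0.4, -0.5, -0.9]
width: 0.0936
```

Run:
```python
from h import *
o=get_obs();print(o['tool_pos'],o['ee_rot'])
cp=campose('wrist',o);a=snapshot('wrist')[:,:,::-1];np.savez('w8.npz',a=a,**o);cv2.imwrite('pics/w8.png',a)
q=proj('wrist',[[.5805,-.0235,.054],[.5535,-.1239,.054]],cp);print(q);pose2('wrist',a,q[0],q[1],.054,cp)
q=proj('wrist',[[.5965,-.2323,.054]],cp);print(q);b=blob(a,q[0],10);print(b,cast('wrist',b[0],.054,cp))
```

```text
[ 0.56806998 -0.0737494   0.18272927] [ 3.13838217e+00 -2.14436120e-04  1.30378918e+00]
[[322.29063833 172.0416793 ]
 [322.89619526 282.3393713 ]]
  px [323.  171.5] [ 15  16 185] -> [ 0.5812 -0.0232]
  px [323.  281.7] [ 15  14 164] -> [ 0.5538 -0.1233]
  mid [ 0.5675 -0.0733] dist 0.1039 ang from +y (CCW) -0.2676
[[389.20889777 363.74933394]]
(array([388.83258959, 358.96389452]), array([  0,   0,  21,  14, 286], dtype=int32)) [[ 0.59726925 -0.22618818  0.054     ]]
```

View pics/w8.png

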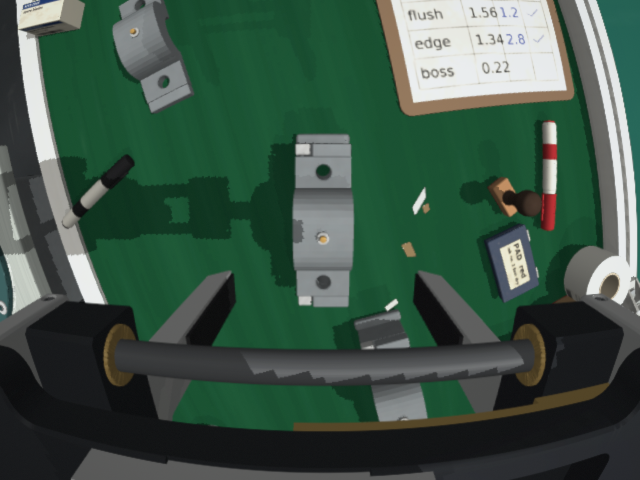

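Request:
{"fn": "step_arm", "kwargs": {
  "increments": "0 0 -0.8 0 0 0.114;0 0 -0.8 0 0 0.114;0 0 -0.8 0 0 0.114;0 0 -0.8 0 0 0.112;0 0 0 0 0 0"
}}

```text
time: 16.75
tool_pos: [0.5669, -0.0735, 0.212]
ee_rot: [-3.14, 0.001, 0.85]
wrist_force: [0.4, -0.4, 0.7]
width: 0.0935
```

Request:
{"fn": "step_arm", "kwargs": {
  "increments": "2.87 -3.53 0 0 0 0;2.87 -3.53 0 0 0 0;2.87 -3.53 0 0 0 0;2.87 -3.53 0 0 0 0;2.87 -3.53 0 0 0 0"
}}

```text
time: 17.25
tool_pos: [0.528, 0.1522, 0.211]
ee_rot: [-3.139, 0.003, 0.852]
wrist_force: [1.4, -0.5, 0.1]
width: 0.0941
```

Request:
{"fn": "step_arm", "kwargs": {
  "increments": "2.87 -3.53 0 0 0 0;2.87 -3.53 0 0 0 0;2.87 -3.53 0 0 0 0;2.87 -3.53 0 0 0 0;0 0 0 0 0 0"
}}

```text
time: 17.75
tool_pos: [0.4964, 0.3348, 0.2101]
ee_rot: [-3.138, 0.003, 0.86]
wrist_force: [-0.3, 0.3, -0.7]
width: 0.0941
```

Request:
{"fn": "step_arm", "kwargs": {
  "increments": "0 0 0 0 0 0;0 0 0 0 0 0"
}}

```text
time: 17.95
tool_pos: [0.4991, 0.3289, 0.2121]
ee_rot: [-3.141, 0.002, 0.85]
wrist_force: [-0.9, -0.0, -0.4]
width: 0.0942
```

Run:
```python
from h import *
o=get_obs();print(o['tool_pos'],o['ee_rot'])
cp=campose('wrist',o);a=snapshot('wrist')[:,:,::-1];np.savez('w9.npz',a=a,**o);cv2.imwrite('pics/w9.png',a)
print(proj('wrist',[[.434+.04*i,.355,.09] for i in range(6)],cp))
```

```text
[0.4991276  0.32892893 0.21209667] [-3.14142493e+00  2.22306186e-03  8.49727385e-01]
[[253.02336883 254.60764694]
 [284.42249903 226.48087206]
 [317.65021174 197.18407957]
 [351.868436   167.50681009]
 [386.09248829 138.32014929]
 [419.35288568 110.4313856 ]]
```

View pics/w9.png

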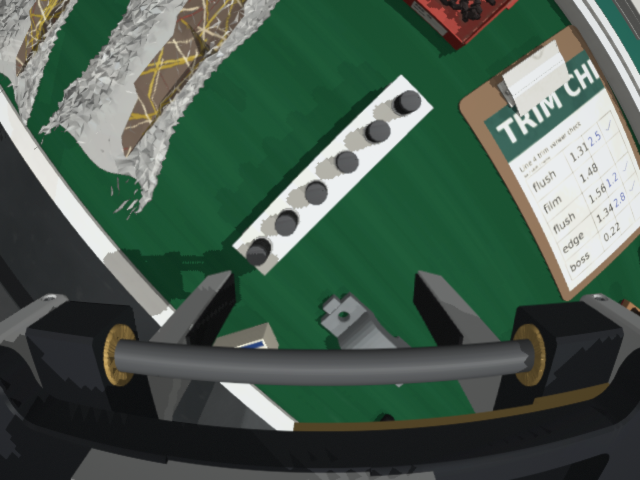

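Run:
```python
from h import *
d=np.load('w9.npz');a=d['a'];cp=campose('wrist',d)
m=(a.min(2)>150).astype(np.uint8)
n,l,st,c=cv2.connectedComponentsWithStats(m)
k=[i for i in range(1,n) if 230<c[i][0]<440 and 70<c[i][1]<280 and st[i][4]>1000];print(k,[st[i] for i in k])
mm=cv2.morphologyEx(np.isin(l,k).astype(np.uint8),cv2.MORPH_CLOSE,np.ones((3,3)))
cs,_=cv2.findContours(mm,cv2.RETR_EXTERNAL,cv2.CHAIN_APPROX_NONE);ct=max(cs,key=cv2.contourArea)[:,0]
P=cast('wrist',cv2.convexHull(ct)[:,0],.052,cp)[:,:2].astype(np.float32)
r=cv2.minAreaRect(P*1000);print(r);box=cv2.boxPoints(r)
e=[(box[i]+box[(i+1)%4])/2 for i in range(4)];L=[np.linalg.norm(box[i]-box[(i+1)%4]) for i in range(4)]
i=int(np.argmin(L[:2]));u=(e[i]-e[i+2]);u/=np.linalg.norm(u);u=u*np.sign(u[0]);print('axis',np.arctan2(u[1],u[0]))
cen=np.array(r[0]);hp=[cen+u*(-100+40*j) for j in range(6)];print(np.round(hp,1))
# dark pin top
for j,p in enumerate(hp):
    q=proj('wrist',[p[0]/1e3,p[1]/1e3,.09],cp)[0];print(q.round(1),end=' ')
    b=blob(a,q,12);print(b[0].round(1),b[1][2:],cast('wrist',b[0],.083,cp).round(4))
```

```text
[59] [array([ 233,   75,  200,  199, 8002], dtype=int32)]
((534.5924682617188, 359.77215576171875), (243.81446838378906, 46.49806594848633), 4.138271808624268)
axis 0.072226435
[[434.9 352.6]
 [474.7 355.4]
 [514.6 358.3]
 [554.5 361.2]
 [594.4 364.1]
 [634.3 367. ]]
[255.5 255.9] [255.1 256.8] [ 25  25 369] [[0.4317 0.3516 0.083 ]]
[284.7 225.6] [286.1 222.9] [ 23  22 423] [[0.4759 0.3558 0.083 ]]
[315.7 193.9] [315.3 192. ] [ 22  23 421] [[0.5149 0.3593 0.083 ]]
[347.7 161.8] [345.8 161.7] [ 22  22 404] [[0.5535 0.362  0.083 ]]
[379.8 130.1] [377.  131.7] [ 22  23 428] [[0.5927 0.3643 0.083 ]]
[411.   99.8] [407.5 102.6] [ 22  22 407] [[0.6319 0.3668 0.083 ]]
```

Request:
{"fn": "step_arm", "kwargs": {
  "increments": "-1.23 -3.2 0 0 0 0;-1.23 -3.2 0 0 0 0;0 0 4 0 0 0;0 0 4 0 0 0;0 0 2.2 0 0 0",
  "claw": 0
}}

```text
time: 18.5
tool_pos: [0.4337, 0.3515, 0.108]
ee_rot: [-3.141, 0.004, 0.848]
wrist_force: [-0.1, -0.2, -0.8]
width: 0.0572
```

Request:
{"fn": "step_arm", "kwargs": {
  "increments": "0 0 0 0 0 0;0 0 0 0 0 0"
}}

```text
time: 18.7
tool_pos: [0.4356, 0.353, 0.1119]
ee_rot: [3.141, -0.0, 0.848]
wrist_force: [0.5, 0.4, 0.2]
width: 0.0468
```

Request:
{"fn": "step_arm", "kwargs": {
  "increments": "0 0 2 0 0 0;0 0 2 0 0 0;0 0 1.2 0 0 0;0 0 0 0 0 0;0 0 0 0 0 0"
}}

```text
time: 19.2
tool_pos: [0.4359, 0.3543, 0.0608]
ee_rot: [3.141, -0.002, 0.849]
wrist_force: [0.6, 0.3, 0.2]
width: 0.0469
```

Request:
{"fn": "step_arm", "kwargs": {
  "increments": "0 0 0 0 0 0;0 0 0 0 0 0;0 0 0 0 0 0;0 0 0 0 0 0;0 0 0 0 0 0",
  "claw": 1
}}

```text
time: 19.7
tool_pos: [0.4352, 0.3541, 0.0598]
ee_rot: [3.141, -0.001, 0.85]
wrist_force: [-0.7, 0.4, 1.7]
width: 0.0182
```

Request:
{"fn": "step_arm", "kwargs": {
  "increments": "0 0 -3 0 0 0;0 0 -4 0 0 0;0 0 -4 0 0 -0.114;0 0 0 0 0 -0.114;0 0 0 0 0 -0.114"
}}

```text
time: 20.2
tool_pos: [0.4357, 0.3546, 0.1715]
ee_rot: [3.139, -0.003, 1.197]
wrist_force: [-0.8, 0.3, -1.5]
width: 0.0183
```

Request:
{"fn": "step_arm", "kwargs": {
  "increments": "0 0 0 0 0 -0.114;0 0 0 0 0 0;0 0 0 0 0 0"
}}

```text
time: 20.5
tool_pos: [0.4347, 0.3538, 0.1689]
ee_rot: [-3.141, 0.0, 1.303]
wrist_force: [-0.4, 0.4, -0.4]
width: 0.018
```

Request:
{"fn": "step_arm", "kwargs": {
  "increments": "-3.6 2.67 0 0 0 0;-3.6 2.67 0 0 0 0;-3.6 2.67 0 0 0 0;-3.6 2.67 0 0 0 0;-3.6 2.67 0 0 0 0"
}}

```text
time: 21.0
tool_pos: [0.5169, 0.1437, 0.1692]
ee_rot: [3.142, -0.0, 1.304]
wrist_force: [-0.2, 0.7, -1.0]
width: 0.0181
```

Request:
{"fn": "step_arm", "kwargs": {
  "increments": "-3.6 2.67 0 0 0 0;-3.6 2.67 0 0 0 0;-3.6 2.67 0 0 0 0;-3.6 2.67 0 0 0 0;0 0 0 0 0 0"
}}

```text
time: 21.5
tool_pos: [0.583, -0.0271, 0.1682]
ee_rot: [-3.141, 0.002, 1.297]
wrist_force: [-1.4, 0.7, -0.6]
width: 0.0183
```

Request:
{"fn": "step_arm", "kwargs": {
  "increments": "0 0 2 0 0 0;0 0 1.5 0 0 0;0 0 0 0 0 0;0 0 0 0 0 0;0 0 0 0 0 0"
}}

```text
time: 22.0
tool_pos: [0.5823, -0.0211, 0.1352]
ee_rot: [3.14, -0.0, 1.306]
wrist_force: [0.4, -0.1, -1.4]
width: 0.0182
```

Run:
```python
from h import *
o=get_obs();print(o['tool_pos'],o['ee_rot'],o['width'])
cp=campose('wrist',o);a=snapshot('wrist')[:,:,::-1];np.savez('w10.npz',a=a,**o)
print(proj('wrist',[[.5806,-.0232,.054],[.5537,-.1235,.054]],cp), proj('wrist',o['tool_pos']+rm(o['ee_rot'])@[0,0,.056],cp))
cv2.imwrite('pics/w10.png',cv2.resize(a[120:340,210:440],None,fx=2.5,fy=2.5,interpolation=cv2.INTER_CUBIC))
```

```text
[ 0.58231131 -0.02111853  0.13521728] [ 3.14016276e+00 -3.08621792e-04  1.30645490e+00] 0.018171396879682406
[[322.70185768 243.74132553]
 [323.14523232 357.098293  ]] [[324.28603535 248.81574276]]
```

View pics/w10.png

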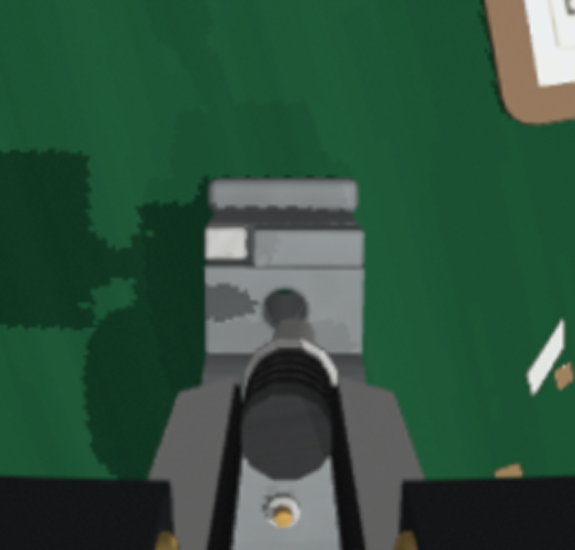

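Request:
{"fn": "step_arm", "kwargs": {
  "increments": "-0.14 -0.13 0 0 0 0;0 0 1 0 0 0;0 0 1 0 0 0;0 0 0 0 0 0;0 0 0 0 0 0"
}}

```text
time: 22.55
tool_pos: [0.5797, -0.0226, 0.1132]
ee_rot: [-3.14, 0.0, 1.306]
wrist_force: [-0.1, -0.8, -0.9]
width: 0.0181
```

Request:
{"fn": "step_arm", "kwargs": {
  "increments": "0 0 0.5 0 0 0;0 0 0.5 0 0 0;0 0 0 0 0 0"
}}

```text
time: 22.85
tool_pos: [0.5797, -0.0226, 0.1032]
ee_rot: [-3.14, 0.0, 1.306]
wrist_force: [-0.5, -1.3, -0.0]
width: 0.018
```

Request:
{"fn": "step_arm", "kwargs": {
  "increments": "0 0.06 0.5 0 0 0;0 0 0.5 0 0 0;0 0 0.5 0 0 0;0 0 0 0 0 0"
}}

```text
time: 23.25
tool_pos: [0.5803, -0.0228, 0.088]
ee_rot: [-3.14, 0.0, 1.306]
wrist_force: [0.0, -0.6, -0.6]
width: 0.0181
```

Request:
{"fn": "step_arm", "kwargs": {
  "increments": "0 0 0.6 0 0 0;0 0 0.6 0 0 0;0 0 0.6 0 0 0;0 0 0 0 0 0"
}}

```text
time: 23.65
tool_pos: [0.5803, -0.0228, 0.0697]
ee_rot: [-3.14, 0.0, 1.306]
wrist_force: [-0.6, 0.2, -1.2]
width: 0.0184
```

Request:
{"fn": "step_arm", "kwargs": {
  "increments": "0 0 0.4 0 0 0;0 0 0.3 0 0 0;0 0 0.15 0 0 0;0 0 0 0 0 0"
}}

```text
time: 24.05
tool_pos: [0.5807, -0.0228, 0.0624]
ee_rot: [-3.141, -0.0, 1.306]
wrist_force: [-1.5, 0.2, -1.2]
width: 0.018
```

Request:
{"fn": "step_arm", "kwargs": {
  "increments": "0 0 0 0 0 0;0 0 0 0 0 0;0 0 0 0 0 0",
  "claw": 0
}}

```text
time: 24.35
tool_pos: [0.5816, -0.023, 0.0633]
ee_rot: [3.14, -0.0, 1.306]
wrist_force: [0.7, -0.0, -0.0]
width: 0.0389
```

Request:
{"fn": "step_arm", "kwargs": {
  "increments": "0 0 -4 0 0 0;0 0 -4 0 0 0;0 0 -2 0 0 0;0 0 0 0 0 0;0 0 0 0 0 0"
}}

```text
time: 24.85
tool_pos: [0.581, -0.0229, 0.1625]
ee_rot: [3.141, -0.0, 1.306]
wrist_force: [0.9, 0.1, 0.2]
width: 0.0468
```

Request:
{"fn": "step_arm", "kwargs": {
  "increments": "0 0 0 0 0 0.114;0 0 0 0 0 0.114;0 0 0 0 0 0.114;0 0 0 0 0 0.114;2.38 -3.66 0 0 0 0"
}}

```text
time: 25.35
tool_pos: [0.5686, 0.0158, 0.159]
ee_rot: [-3.139, 0.005, 0.841]
wrist_force: [0.3, 1.2, 0.8]
width: 0.0469
```

Request:
{"fn": "step_arm", "kwargs": {
  "increments": "2.38 -3.66 0 0 0 0;2.38 -3.66 0 0 0 0;2.38 -3.66 0 0 0 0;2.38 -3.66 0 0 0 0;2.38 -3.66 0 0 0 0"
}}

```text
time: 25.85
tool_pos: [0.5082, 0.2305, 0.1597]
ee_rot: [-3.139, 0.004, 0.85]
wrist_force: [0.2, -1.2, -0.3]
width: 0.0466
```

Request:
{"fn": "step_arm", "kwargs": {
  "increments": "2.38 -3.66 0 0 0 0;2.38 -3.66 0 0 0 0;2.38 -3.66 0 0 0 0;0 0 2.5 0 0 0;0 0 2.5 0 0 0"
}}

```text
time: 26.35
tool_pos: [0.4734, 0.3567, 0.11]
ee_rot: [-3.141, 0.002, 0.853]
wrist_force: [0.3, 0.0, 0.0]
width: 0.0472
```

Request:
{"fn": "step_arm", "kwargs": {
  "increments": "0 0 0 0 0 0;0 0 0 0 0 0;0 0 0 0 0 0"
}}

```text
time: 26.65
tool_pos: [0.4754, 0.3554, 0.1135]
ee_rot: [3.141, -0.001, 0.849]
wrist_force: [-0.4, -0.5, 0.5]
width: 0.0468
```

Request:
{"fn": "step_arm", "kwargs": {
  "increments": "0 0 2 0 0 0;0 0 2 0 0 0;0 0 1.3 0 0 0;0 0 0 0 0 0;0 0 0 0 0 0"
}}

```text
time: 27.15
tool_pos: [0.4755, 0.3556, 0.0607]
ee_rot: [3.141, -0.001, 0.849]
wrist_force: [0.6, 0.5, -0.3]
width: 0.047
```

Request:
{"fn": "step_arm", "kwargs": {
  "increments": "0 0 0 0 0 0;0 0 0 0 0 0;0 0 0 0 0 0;0 0 0 0 0 0",
  "claw": 1
}}

```text
time: 27.55
tool_pos: [0.4752, 0.3557, 0.0604]
ee_rot: [3.141, -0.001, 0.85]
wrist_force: [-0.2, -0.4, 2.3]
width: 0.0186
```

Request:
{"fn": "step_arm", "kwargs": {
  "increments": "0 0 -3 0 0 0;0 0 -4 0 0 0;0 0 -4 0 0 -0.114;0 0 0 0 0 -0.114;0 0 0 0 0 -0.114"
}}

```text
time: 28.05
tool_pos: [0.4758, 0.3561, 0.1724]
ee_rot: [3.139, -0.004, 1.197]
wrist_force: [0.4, 0.3, -1.7]
width: 0.0182
```

Request:
{"fn": "step_arm", "kwargs": {
  "increments": "0 0 0 0 0 -0.114;0 0 0 0 0 0;0 0 0 0 0 0"
}}

```text
time: 28.35
tool_pos: [0.4748, 0.3554, 0.1696]
ee_rot: [-3.141, 0.0, 1.303]
wrist_force: [0.1, 1.2, 0.5]
width: 0.0182
```

Request:
{"fn": "step_arm", "kwargs": {
  "increments": "-4.01 1.84 -1 0 0 0;-4.01 1.84 0 0 0 0;-4.01 1.84 0 0 0 0;-4.01 1.84 0 0 0 0;-4.01 1.84 0 0 0 0"
}}

```text
time: 28.85
tool_pos: [0.5111, 0.1363, 0.1798]
ee_rot: [3.141, -0.0, 1.304]
wrist_force: [1.1, -0.3, -1.3]
width: 0.0183
```

Request:
{"fn": "step_arm", "kwargs": {
  "increments": "-4.01 1.84 0 0 0 0;-4.01 1.84 0 0 0 0;-4.01 1.84 0 0 0 0;-4.01 1.84 0 0 0 0;-4.01 1.84 0 0 0 0"
}}

```text
time: 29.35
tool_pos: [0.5474, -0.0814, 0.1798]
ee_rot: [3.141, -0.0, 1.304]
wrist_force: [0.1, 0.9, -0.8]
width: 0.018
```

Request:
{"fn": "step_arm", "kwargs": {
  "increments": "-4.0 1.87 0 0 0 0;0 0 0 0 0 0;0 0 2.5 0 0 0;0 0 2.5 0 0 0;0 0 0 0 0 0"
}}

```text
time: 29.85
tool_pos: [0.5522, -0.1218, 0.1254]
ee_rot: [-3.133, -0.001, 1.305]
wrist_force: [-0.0, 0.6, -1.8]
width: 0.0183
```

Request:
{"fn": "step_arm", "kwargs": {
  "increments": "0 0 0 0 0 0;0 0 0 0 0 0;0 0 0 0 0 0"
}}

```text
time: 30.15
tool_pos: [0.556, -0.1232, 0.1318]
ee_rot: [3.138, 0.0, 1.306]
wrist_force: [0.1, 0.2, -0.7]
width: 0.0183
```

Request:
{"fn": "step_arm", "kwargs": {
  "increments": "0 -0.1 0.8 0 0 0;0 0 0.6 0 0 0;0 0 0 0 0 0;0 0 0 0 0 0;0 0 0 0 0 0"
}}

```text
time: 30.65
tool_pos: [0.5541, -0.123, 0.1158]
ee_rot: [3.141, -0.0, 1.306]
wrist_force: [0.2, -0.3, -0.1]
width: 0.0179
```

Request:
{"fn": "step_arm", "kwargs": {
  "increments": "-0.06 -0.03 0.5 0 0 0;0 0 0.5 0 0 0;0 0 0.5 0 0 0;0 0 0 0 0 0"
}}

```text
time: 31.05
tool_pos: [0.5528, -0.1232, 0.0993]
ee_rot: [-3.139, -0.0, 1.306]
wrist_force: [0.6, -0.3, -1.2]
width: 0.0178
```

Request:
{"fn": "step_arm", "kwargs": {
  "increments": "0 0 0.5 0 0 0;0 0 0.5 0 0 0;0 0 0.5 0 0 0;0 0 0 0 0 0"
}}

```text
time: 31.45
tool_pos: [0.5529, -0.1232, 0.0845]
ee_rot: [-3.139, -0.0, 1.306]
wrist_force: [-0.7, -0.4, -0.8]
width: 0.0179
```

Request:
{"fn": "step_arm", "kwargs": {
  "increments": "0 0.06 0.6 0 0 0;0 0 0.6 0 0 0;0 0 0.4 0 0 0;0 0 0 0 0 0"
}}

```text
time: 31.85
tool_pos: [0.5536, -0.1234, 0.0687]
ee_rot: [-3.14, -0.0, 1.306]
wrist_force: [0.7, 0.7, -0.2]
width: 0.0177
```

Request:
{"fn": "step_arm", "kwargs": {
  "increments": "0 0 0.4 0 0 0;0 0 0.2 0 0 0;0 0 0 0 0 0"
}}

```text
time: 32.15
tool_pos: [0.554, -0.1235, 0.0634]
ee_rot: [-3.141, -0.0, 1.306]
wrist_force: [0.5, -0.0, -0.5]
width: 0.0177
```

Request:
{"fn": "step_arm", "kwargs": {
  "increments": "0 0 0 0 0 0;0 0 0 0 0 0;0 0 0 0 0 0",
  "claw": 0
}}

```text
time: 32.45
tool_pos: [0.5545, -0.1237, 0.0642]
ee_rot: [3.141, -0.0, 1.306]
wrist_force: [-0.1, 0.1, -0.1]
width: 0.0382
```

Request:
{"fn": "step_arm", "kwargs": {
  "increments": "0 0 -4 0 0 0;0 0 -4 0 0 0;0 0 -2 0 0 0;0 0 0 0 0 0;0 0 0 0 0 0"
}}

```text
time: 32.95
tool_pos: [0.5541, -0.1236, 0.1634]
ee_rot: [3.141, -0.0, 1.306]
wrist_force: [-0.0, 0.7, -0.3]
width: 0.047
```

Run:
```python
from h import *
o=get_obs();print(o['tool_pos'],o['ee_rot'])
cp=campose('wrist',o);a=snapshot('wrist')[:,:,::-1];np.savez('w11.npz',a=a,**o);cv2.imwrite('pics/w11.png',a)
print(proj('wrist',[[.5806,-.0232,.092],[.5537,-.1235,.092]],cp))
q=proj('wrist',[[.5965,-.2323,.054],[.5966,-.3363,.054]],cp);print(q)
b=snapshot('scene')[:,:,::-1];cv2.imwrite('pics/s11.png',b)
```

```text
[ 0.55410225 -0.12358484  0.16341838] [ 3.14144652e+00 -4.59027767e-05  1.30581490e+00]
[[323.24190779 106.22385196]
 [323.71001603 243.72281018]]
[[396.79274027 329.24505984]
 [413.33394861 408.65226882]]
```

View pics/w11.png

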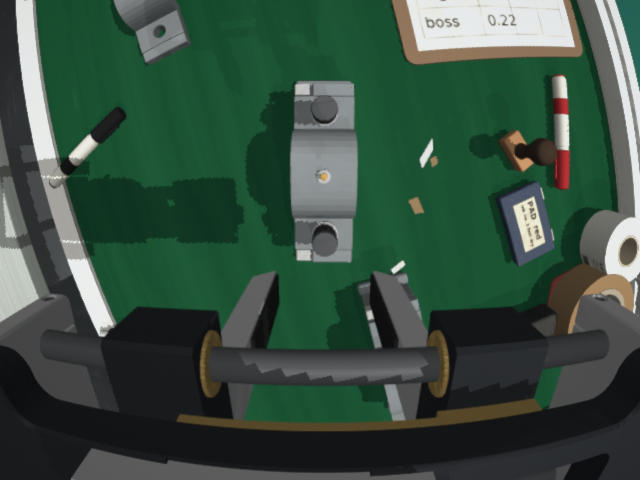

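Request:
{"fn": "step_arm", "kwargs": {
  "increments": "0 0 0 0 0 0.114;0 0 0 0 0 0.114;0 0 0 0 0 0.114;0 0 0 0 0 0.114;3.06 -3.16 0 0 0 0"
}}

```text
time: 33.55
tool_pos: [0.5497, -0.0829, 0.1606]
ee_rot: [-3.139, 0.004, 0.841]
wrist_force: [-0.3, 1.0, 0.4]
width: 0.0469
```

Request:
{"fn": "step_arm", "kwargs": {
  "increments": "3.06 -3.16 0 0 0 0;3.06 -3.16 0 0 0 0;3.06 -3.16 0 0 0 0;3.06 -3.16 0 0 0 0;3.06 -3.16 0 0 0 0"
}}

```text
time: 34.05
tool_pos: [0.5314, 0.141, 0.1614]
ee_rot: [-3.139, 0.003, 0.85]
wrist_force: [0.4, 0.1, 0.2]
width: 0.0467
```

Request:
{"fn": "step_arm", "kwargs": {
  "increments": "3.06 -3.16 0 0 0 0;3.06 -3.16 0 0 0 0;3.06 -3.16 0 0 0 0;3.06 -3.16 0 0 0 0;3.06 -3.16 0 0 0 0"
}}

```text
time: 34.55
tool_pos: [0.5139, 0.3599, 0.1611]
ee_rot: [-3.14, 0.004, 0.85]
wrist_force: [0.5, -0.5, 0.3]
width: 0.0468
```

Request:
{"fn": "step_arm", "kwargs": {
  "increments": "0 0 2.5 0 0 0;0 0 2.5 0 0 0;0 0 0 0 0 0;0 0 0 0 0 0;0 0 0 0 0 0"
}}

```text
time: 35.05
tool_pos: [0.5159, 0.3587, 0.1148]
ee_rot: [3.141, -0.001, 0.849]
wrist_force: [-0.4, 0.0, -0.2]
width: 0.0469
```

Request:
{"fn": "step_arm", "kwargs": {
  "increments": "-0.05 0 2 0 0 0;0 0 2 0 0 0;0 0 1.4 0 0 0;0 0 0 0 0 0;0 0 0 0 0 0"
}}

```text
time: 35.55
tool_pos: [0.5154, 0.3584, 0.0606]
ee_rot: [3.141, -0.001, 0.85]
wrist_force: [-0.1, 0.1, -0.4]
width: 0.0472
```

Request:
{"fn": "step_arm", "kwargs": {
  "increments": "0 0 0 0 0 0;0 0 0 0 0 0;0 0 0 0 0 0;0 0 0 0 0 0",
  "claw": 1
}}

```text
time: 35.95
tool_pos: [0.5152, 0.3585, 0.0604]
ee_rot: [3.141, -0.001, 0.85]
wrist_force: [-0.4, 0.2, 2.2]
width: 0.0185
```

Request:
{"fn": "step_arm", "kwargs": {
  "increments": "0 0 -3 0 0 0;0 0 -4 0 0 0;0 0 -5 0 0 -0.121;0 0 0 0 0 -0.121;0 0 0 0 0 -0.121"
}}

```text
time: 36.45
tool_pos: [0.5161, 0.359, 0.183]
ee_rot: [3.138, -0.004, 1.218]
wrist_force: [0.1, 0.1, -1.0]
width: 0.0178
```

Request:
{"fn": "step_arm", "kwargs": {
  "increments": "0 0 0 0 0 -0.121;0 0 0 0 0 -0.121;0 0 0 0 0 -0.121;0 0 0 0 0 0;0 0 0 0 0 0"
}}

```text
time: 36.95
tool_pos: [0.5148, 0.3583, 0.1796]
ee_rot: [-3.141, 0.0, 1.573]
wrist_force: [0.5, 0.3, -0.9]
width: 0.0175
```

Request:
{"fn": "step_arm", "kwargs": {
  "increments": "-4.9 0.67 0 0 0 0;-4.9 0.67 0 0 0 0;-4.9 0.67 0 0 0 0;-4.9 0.67 0 0 0 0;-4.9 0.67 0 0 0 0"
}}

```text
time: 37.45
tool_pos: [0.5496, 0.1117, 0.18]
ee_rot: [3.141, -0.0, 1.574]
wrist_force: [-0.1, 0.1, -1.4]
width: 0.0178
```

Request:
{"fn": "step_arm", "kwargs": {
  "increments": "-4.9 0.67 0 0 0 0;-4.9 0.67 0 0 0 0;-4.9 0.67 0 0 0 0;-4.9 0.67 0 0 0 0;-4.9 0.67 0 0 0 0"
}}

```text
time: 37.95
tool_pos: [0.5844, -0.1333, 0.18]
ee_rot: [3.141, -0.0, 1.573]
wrist_force: [0.3, 0.7, -1.3]
width: 0.018
```

Request:
{"fn": "step_arm", "kwargs": {
  "increments": "-4.9 0.67 0 0 0 0;-4.9 0.65 0 0 0 0;0 0 2.5 0 0 0;0 0 2.5 0 0 0;0 0 0 0 0 0"
}}

```text
time: 38.45
tool_pos: [0.5954, -0.2288, 0.1247]
ee_rot: [-3.133, -0.004, 1.573]
wrist_force: [-1.4, 0.9, -0.5]
width: 0.0179
```

Request:
{"fn": "step_arm", "kwargs": {
  "increments": "-0.25 0 0 0 0 0;0 0 0.8 0 0 0;0 0 0.4 0 0 0;0 0 0 0 0 0;0 0 0 0 0 0"
}}

```text
time: 38.95
tool_pos: [0.5983, -0.2316, 0.1182]
ee_rot: [3.141, 0.0, 1.576]
wrist_force: [-0.5, 0.1, -1.0]
width: 0.0179
```

Request:
{"fn": "step_arm", "kwargs": {
  "increments": "-0.1 -0.2 0 0 0 0;0 0 0 0 0 0;0 0 0 0 0 0"
}}

```text
time: 39.25
tool_pos: [0.5961, -0.2329, 0.1181]
ee_rot: [3.141, 0.0, 1.576]
wrist_force: [0.2, -0.2, -1.4]
width: 0.018
```

Request:
{"fn": "step_arm", "kwargs": {
  "increments": "0.03 0 0.6 0 0 0;0 0 0.6 0 0 0;0 0 0.5 0 0 0;0 0 0 0 0 0"
}}

```text
time: 39.65
tool_pos: [0.5956, -0.2321, 0.0991]
ee_rot: [-3.14, -0.001, 1.576]
wrist_force: [-0.0, 0.5, -1.2]
width: 0.018
```

Request:
{"fn": "step_arm", "kwargs": {
  "increments": "0 0 0.6 0 0 0;0 0 0.6 0 0 0;0 0 0 0 0 0"
}}

```text
time: 39.95
tool_pos: [0.5957, -0.2322, 0.0874]
ee_rot: [-3.14, -0.001, 1.576]
wrist_force: [1.4, -0.6, -0.6]
width: 0.0179
```

Request:
{"fn": "step_arm", "kwargs": {
  "increments": "-0.02 0.03 0.6 0 0 0;0 0 0.6 0 0 0;0 0 0.6 0 0 0;0 0 0 0 0 0"
}}

```text
time: 40.35
tool_pos: [0.5958, -0.2323, 0.0692]
ee_rot: [-3.14, -0.001, 1.576]
wrist_force: [0.0, 0.9, -1.5]
width: 0.018
```

Request:
{"fn": "step_arm", "kwargs": {
  "increments": "0 0 0.4 0 0 0;0 0 0.25 0 0 0;0 0 0 0 0 0"
}}

```text
time: 40.65
tool_pos: [0.5961, -0.2325, 0.0637]
ee_rot: [-3.141, -0.0, 1.576]
wrist_force: [0.4, -0.4, 0.2]
width: 0.018
```

Request:
{"fn": "step_arm", "kwargs": {
  "increments": "0 0 0 0 0 0;0 0 0 0 0 0;0 0 0 0 0 0",
  "claw": 0
}}

```text
time: 40.95
tool_pos: [0.5967, -0.2328, 0.0647]
ee_rot: [3.141, 0.0, 1.576]
wrist_force: [-1.3, 0.4, 0.1]
width: 0.0383
```

Request:
{"fn": "step_arm", "kwargs": {
  "increments": "0 0 -4 0 0 0;0 0 -4 0 0 0;0 0 -2 0 0 0;0 0 0 0 0 0;0 0 0 0 0 0"
}}

```text
time: 41.45
tool_pos: [0.5964, -0.2327, 0.164]
ee_rot: [3.141, 0.0, 1.576]
wrist_force: [-0.5, 0.6, -0.7]
width: 0.0475
```

Request:
{"fn": "step_arm", "kwargs": {
  "increments": "0 0 0 0 0 0.121;0 0 0 0 0 0.121;0 0 0 0 0 0.121;0 0 0 0 0 0.121;0 0 0 0 0 0.121"
}}

```text
time: 41.95
tool_pos: [0.5951, -0.232, 0.1607]
ee_rot: [-3.136, 0.001, 0.966]
wrist_force: [0.3, -0.1, 0.2]
width: 0.0471
```

Request:
{"fn": "step_arm", "kwargs": {
  "increments": "0 0 0 0 0 0.121;3.22 -3.26 0 0 0 0;3.22 -3.26 0 0 0 0;3.22 -3.26 0 0 0 0;3.22 -3.26 0 0 0 0"
}}

```text
time: 42.45
tool_pos: [0.5816, -0.0481, 0.1609]
ee_rot: [-3.137, 0.003, 0.849]
wrist_force: [0.5, 0.2, 1.0]
width: 0.0471
```

Request:
{"fn": "step_arm", "kwargs": {
  "increments": "3.22 -3.26 0 0 0 0;3.22 -3.26 0 0 0 0;3.22 -3.26 0 0 0 0;3.22 -3.26 0 0 0 0;3.22 -3.26 0 0 0 0"
}}

```text
time: 42.95
tool_pos: [0.5655, 0.1802, 0.1611]
ee_rot: [-3.139, 0.004, 0.85]
wrist_force: [0.8, -0.9, -0.7]
width: 0.0472
```

Request:
{"fn": "step_arm", "kwargs": {
  "increments": "3.22 -3.26 0 0 0 0;3.22 -3.26 0 0 0 0;3.22 -3.26 0 0 0 0;3.22 -3.26 0 0 0 0;0 0 0 0 0 0"
}}

```text
time: 43.45
tool_pos: [0.5512, 0.3665, 0.1598]
ee_rot: [-3.137, 0.005, 0.857]
wrist_force: [-0.2, 0.0, 0.2]
width: 0.0469
```

Request:
{"fn": "step_arm", "kwargs": {
  "increments": "0 0 2.5 0 0 0;0 0 2.5 0 0 0;0 0 0 0 0 0;0 0 0 0 0 0;0 0 0 0 0 0"
}}

```text
time: 43.95
tool_pos: [0.555, 0.3612, 0.1153]
ee_rot: [3.141, -0.001, 0.849]
wrist_force: [-0.6, -0.2, 0.4]
width: 0.0471
```

Request:
{"fn": "step_arm", "kwargs": {
  "increments": "-0.04 0 2 0 0 0;0 0 2 0 0 0;0 0 1.45 0 0 0;0 0 0 0 0 0;0 0 0 0 0 0"
}}

```text
time: 44.45
tool_pos: [0.5546, 0.3613, 0.0606]
ee_rot: [3.141, -0.001, 0.85]
wrist_force: [0.6, -0.3, 0.0]
width: 0.0471
```

Request:
{"fn": "step_arm", "kwargs": {
  "increments": "0 0 0 0 0 0;0 0 0 0 0 0;0 0 0 0 0 0;0 0 0 0 0 0",
  "claw": 1
}}

```text
time: 44.85
tool_pos: [0.5544, 0.3614, 0.0604]
ee_rot: [3.141, -0.001, 0.85]
wrist_force: [0.4, -0.4, 2.5]
width: 0.0187
```

Request:
{"fn": "step_arm", "kwargs": {
  "increments": "0 0 -3 0 0 0;0 0 -4 0 0 0;0 0 -5 0 0 -0.121;0 0 0 0 0 -0.121;0 0 0 0 0 -0.121"
}}

```text
time: 45.35
tool_pos: [0.5553, 0.3619, 0.1833]
ee_rot: [3.138, -0.004, 1.218]
wrist_force: [0.1, 0.1, -1.4]
width: 0.0179
```

Request:
{"fn": "step_arm", "kwargs": {
  "increments": "0 0 0 0 0 -0.121;0 0 0 0 0 -0.121;0 0 0 0 0 -0.121;0 0 0 0 0 0;0 0 0 0 0 0"
}}

```text
time: 45.85
tool_pos: [0.554, 0.3612, 0.1797]
ee_rot: [-3.141, 0.0, 1.573]
wrist_force: [0.0, -0.3, -0.6]
width: 0.0184
```

Request:
{"fn": "step_arm", "kwargs": {
  "increments": "-4.65 0.27 0 0 0 0;-4.65 0.27 0 0 0 0;-4.65 0.27 0 0 0 0;-4.65 0.27 0 0 0 0;-4.65 0.27 0 0 0 0"
}}

```text
time: 46.35
tool_pos: [0.5686, 0.1271, 0.1799]
ee_rot: [3.141, -0.0, 1.574]
wrist_force: [0.1, -1.0, -0.3]
width: 0.0177
```

Request:
{"fn": "step_arm", "kwargs": {
  "increments": "-4.65 0.27 0 0 0 0;-4.65 0.27 0 0 0 0;-4.65 0.27 0 0 0 0;-4.65 0.27 0 0 0 0;-4.65 0.27 0 0 0 0"
}}

```text
time: 46.85
tool_pos: [0.5833, -0.1055, 0.18]
ee_rot: [3.141, -0.0, 1.574]
wrist_force: [0.1, 0.1, -0.2]
width: 0.0181
```

Request:
{"fn": "step_arm", "kwargs": {
  "increments": "-4.65 0.27 0 0 0 0;-4.65 0.27 0 0 0 0;-4.65 0.27 0 0 0 0;-4.65 0.27 0 0 0 0;-4.65 0.27 0 0 0 0"
}}

```text
time: 47.35
tool_pos: [0.598, -0.3379, 0.1798]
ee_rot: [3.141, -0.0, 1.573]
wrist_force: [1.0, 0.1, -1.1]
width: 0.018
```

Request:
{"fn": "step_arm", "kwargs": {
  "increments": "0 0 0 0 0 0;0 0 2.5 0 0 0;0 0 2.5 0 0 0;0 0 1 0 0 0;0 0 0 0 0 0"
}}

```text
time: 47.85
tool_pos: [0.5971, -0.3346, 0.1173]
ee_rot: [-3.138, -0.003, 1.576]
wrist_force: [-1.1, 0.1, -1.4]
width: 0.0182
```

Request:
{"fn": "step_arm", "kwargs": {
  "increments": "0 0 0 0 0 0;0 0 0 0 0 0;0 0 0 0 0 0"
}}

```text
time: 48.15
tool_pos: [0.5989, -0.3364, 0.1217]
ee_rot: [3.139, 0.002, 1.576]
wrist_force: [0.3, -0.4, -0.4]
width: 0.0182
```

Request:
{"fn": "step_arm", "kwargs": {
  "increments": "0 -0.22 0.4 0 0 0;0 0 0 0 0 0;0 0 0 0 0 0;0 0 0 0 0 0"
}}

```text
time: 48.55
tool_pos: [0.5959, -0.3361, 0.1157]
ee_rot: [-3.142, -0.0, 1.576]
wrist_force: [0.8, 0.3, -1.1]
width: 0.0179
```

Request:
{"fn": "step_arm", "kwargs": {
  "increments": "-0.02 0.02 0.6 0 0 0;0 0 0.6 0 0 0;0 0 0.4 0 0 0;0 0 0 0 0 0"
}}

```text
time: 48.95
tool_pos: [0.5955, -0.3358, 0.0981]
ee_rot: [-3.139, -0.002, 1.576]
wrist_force: [0.3, 0.7, -0.8]
width: 0.018
```

Request:
{"fn": "step_arm", "kwargs": {
  "increments": "0 0 0.6 0 0 0;0 0 0.6 0 0 0;0 0 0 0 0 0"
}}

```text
time: 49.25
tool_pos: [0.5955, -0.3358, 0.0862]
ee_rot: [-3.14, -0.001, 1.576]
wrist_force: [-0.3, -0.4, -1.4]
width: 0.018
```

Request:
{"fn": "step_arm", "kwargs": {
  "increments": "-0.04 0.04 0.6 0 0 0;0 0 0.6 0 0 0;0 0 0.5 0 0 0;0 0 0 0 0 0"
}}

```text
time: 49.65
tool_pos: [0.5959, -0.3362, 0.0692]
ee_rot: [-3.14, -0.001, 1.576]
wrist_force: [0.2, 0.8, 0.1]
width: 0.0182
```

Request:
{"fn": "step_arm", "kwargs": {
  "increments": "0 0 0.4 0 0 0;0 0 0.2 0 0 0;0 0 0 0 0 0"
}}

```text
time: 49.95
tool_pos: [0.5964, -0.3365, 0.0644]
ee_rot: [-3.141, -0.0, 1.576]
wrist_force: [-0.1, 0.1, -0.6]
width: 0.018
```

Request:
{"fn": "step_arm", "kwargs": {
  "increments": "0 0 0 0 0 0;0 0 0 0 0 0;0 0 0 0 0 0",
  "claw": 0
}}

```text
time: 50.25
tool_pos: [0.5968, -0.3368, 0.0653]
ee_rot: [3.141, 0.0, 1.576]
wrist_force: [0.2, -0.2, -0.5]
width: 0.0381
```

Request:
{"fn": "step_arm", "kwargs": {
  "increments": "0 0 -4 0 0 0;0 0 -4 0 0 0;0 0 -4 0 0 0;0 -3 -2 0 0 0;2 -4 0 0 0 0"
}}

```text
time: 50.75
tool_pos: [0.5281, -0.3197, 0.2091]
ee_rot: [3.135, 0.006, 1.575]
wrist_force: [0.5, 0.1, 0.6]
width: 0.047
```

Request:
{"fn": "step_arm", "kwargs": {
  "increments": "3 -4 0 0 0 0;3 -2 0 0 0 0;0 0 0 0 0 0;0 0 0 0 0 0;0 0 0 0 0 0"
}}

```text
time: 51.25
tool_pos: [0.4669, -0.2581, 0.205]
ee_rot: [3.141, 0.001, 1.576]
wrist_force: [-0.8, 0.4, -0.6]
width: 0.0471
```

Run:
```python
from h import *
o=get_obs();print(o['tool_pos'],o['ee_rot'],o['time'])
cp=campose('wrist',o);a=snapshot('wrist')[:,:,::-1]
s=snapshot('side')[:,:,::-1]
for z in(.092,):print(proj('wrist',[[.5806,-.0232,z],[.5537,-.1235,z],[.5963,-.2324,z],[.5964,-.3363,z]],cp).round(0),proj('side',[[.5806,-.0232,z],[.5537,-.1235,z],[.5963,-.2324,z],[.5964,-.3363,z]]).round(0))
W=a[:,200:560];S=cv2.resize(s[220:390,270:420],None,fx=2.8,fy=2.8,interpolation=cv2.INTER_CUBIC)
c=np.zeros((480,780,3),np.uint8);c[:,:360]=W;c[:476,360:780]=S[:480];cv2.imwrite('pics/fin.png',c)
```

```text
[ 0.46688553 -0.25809373  0.20504974] [3.14070068e+00 7.81002711e-04 1.57569138e+00] 51.25
[[449. -16.]
 [425.  82.]
 [467. 206.]
 [456. 311.]] [[351. 235.]
 [336. 254.]
 [359. 280.]
 [359. 310.]]
```

View pics/fin.png

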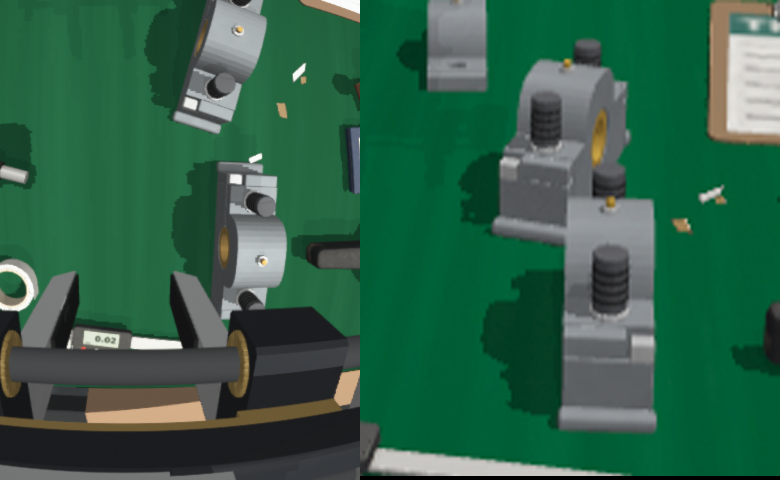

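```bash
python3 -c "
from bench import *
print(close_job())"
```

```text
the job is handed in; nothing more can be done
None
```

I closed both housings that were on the belt and handed the job in at about 51 s; the hand-in gives no verdict. They were base_side and base_diag. base_end was absent, so its cap and two pins stay as spares.

- **Caps:** each cap sits flat on its own base with both lugs in its notches. After placing, its hole centres came within about 1 mm of the base holes measured before placing.
- **Pins:** the last wrist and side pictures show all four pins upright. Their tops are within a few pixels of where seated pins should appear.
- **Forces:** the wrist force stayed under about 7 N throughout. Nothing touched the gripper at the end, and no cap was seen knocked aside.
- **Other readings:** no final check failed. Two early hole readings were poor because a shadow or the gripper got in the way, so I used the other views for those. Readings from the wrist camera disagreed with each other by up to about 1 mm, and I corrected the cap and pin targets for that.

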